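# Stir the drying beads in the yellow bowl

## Robot

A 7-joint arm with a two-finger parallel gripper is mounted at the origin on the work surface. World frame = base frame: x ahead of the robot, y to its left, z up, the work surface at z = 0. Lengths are in m, angles in rad, forces in N, time in s.
With the tool pointing down it reaches from about 0.35 to 0.9 m from the base axis. Payload 19.9 kg.
Tool frame: the origin (TCP) lies between the finger pads; the fingertips stand 8 mm ahead of it and the grasp point (between the pads) lies 11 mm behind it; z points along the fingers, y is the line along which they close (so a half turn about z gives the same grasp; the last joint's range is limited). The gripper opens to 85 mm and grips with 20 to 120 N. Pads are 22 mm wide; open, the fingers measure 114 mm over their backs; the gripper's body (76 mm by 85 mm) begins 54 mm behind the grasp point. The pads swing forward as they close: fully open they stand 13 mm farther back than shut.
Start: joints at [1.246, 0.417, -0.01, 1.614, 0.005, 1.111, -0.053], TCP at [0.175, -0.6, 0.239] pointing down, gripper open.
Joint ranges: [-2.81, 2.81], [-0.39, 2.02], [-1.27, 1.25], [0.06, 2.57], [-1.19, 4.33], [0.19, 2], [-2.82, 2.82]. Speed limits (rad/s): [1.89, 1.89, 2.39, 2.39, 3.01, 3.01, 3.01].

## Interface

Orientations are given as a 3x3 rotation matrix whose columns are the frame's x, y, z axes.
In Python, from cell import arm gives the robot as it stands. The module is installed in compiled form; this text tells all that it offers.
- The arm moves only by the tool arm_command, never from a script. Its argument "series" is a list of rows, each an object of numbers: "dx", "dy", "dz": the shift along the tool's x, y, z in mm; "wx", "wy", "wz": the turn, a rotation vector about the tool's x, y, z in degrees. A call has 1 to 12 rows; each row shifts and turns the commanded pose from where the row before left it, along the tool's axes as they then stand; what a row does not reach is not made up. A row lasts 1/12 s, in which the tool goes at most 41.7 mm and 7.16 degrees, less where a joint would pass 70% of its speed; a pose out of reach is approached as far as the arm can. A call is refused whole if a number of a shift passes 41.7 or a number of a turn 7.16, either way. A call with a gripper value outside its range is refused whole. "gripper" is the gripper command: -1 is fully open, 1 is shut, values between are in proportion, set as the call begins (left out, the last holds). The fingers move at their own pace and stop on an object; "squeeze" is the grip in N (left out, the last holds). Time passes only in rows, so rows that do not move let the fingers close. It gives the time, the measured TCP pose, the force, the opening and the grip force at its end, in the units of the state.
- arm.read_state(): the state, without advancing time (a new reading comes with each control period).
- arm.grab_frame(name): name is "scene" or "top" or "wrist"; returns a dict with "image" (384x512x3 uint8, red, green, blue), "K" (3x3 intrinsics, pixels), "k1" (the pictures are not rectified: a ray, as slopes to the right and down, at radius r is drawn at 1 + k1 r^2 times it, then the intrinsics apply), "eye" and "attitude" of the camera in the world; the wrist camera has in their place "hand_eye" (4x4, takes a point from camera to tool coordinates, whose origin is the TCP and whose axes are the flange's). Camera axes: x right, y up, looking along -z (the intrinsics and any distortion apply to the point x, -y, -z); pixel columns grow to the right and rows downward; lengths in m; the calibration is good to about 2 mm. A picture is of the moment at which its call begins: read the wrist's pose just before it. There is no depth.
- arm.close_job(): hands the job in; it is judged then, once.
Trained networks look in the newest picture that a camera, given by its name, has taken for a name from the list of things; names that differ only in an ending like _2 or _b are one class to them, and where a whole thing is asked for, a point or a joint stands for the part that bears it (a point fixed in the world has none). Each returns a list of dicts, best first, with "p" (0 to 1); they miss things now and then, are a little off and sometimes report something else, mostly with a low value. They report only what shows in the picture. A call takes as long as a camera call. They do not tell look-alikes from the thing itself.
- arm.boxes_of(camera, target): "pixel" ([row, column] in pixels, amid what is visible of it).
- arm.tip_of(camera, target): "pixel" ([row, column] in pixels: a listed point, or the origin of a listed thing).
The state is a dict: "t": time; "joint_positions": joint angles; "joint_velocities": joint speeds; "joint_torque": joint torques, N m; "position": TCP position; "eef_rot": TCP orientation; "force": force on the tool from outside, world axes, zero at the start; "ft_torque": the same for the moment, N m; "finger_gap": finger opening in m; "grasp_force": force on a finger pad.
Only numpy, scipy, OpenCV 4.12 (cv2) and the standard library are available. Lean on these libraries where they do the work, as an engineer would, in place of code of your own. Each camera call takes 0.05 s, during which the arm holds its last target. There are 200 camera calls.

## Task

Take the bamboo stirrer off its ceramic rest and gently feel with its foot for the bottom of the yellow bowl, right at the bowl's middle; then, with the foot kept down low among the beads, stir the ceramic beads round the bowl anticlockwise as seen from above, at least two full turns, until every bead has ended up clearly away from where it lay (by well over half its own width). Press only lightly, keep all beads in the bowl and the bowl in its place, touch neither with the gripper, leave the caddy, whisk and scoop alone, and finally lay the stirrer back level in both notches of its rest.

Things in the scene. Friction and masses are not known exactly. Their poses are not given: they have to be found in the camera images.
- stand: Fixed stepped cherry stand with three white trays (each 310 along x, 222 along y, rim 16 high, mm) side by side along its y axis: low tray at y=-230 (floor 15 mm above table) with the bowl, middle at y=0 (floor 45) with the rest, high at y=+230 (floor 75) with caddy, whisk, scoop. Origin at table level under the middle tray's centre.
- rest: White ceramic rest, fixed, base 124 x 62 x 10 mm, long along its x. Two 14 mm thick saddles at x=+-48 mm with flared notches along x (23 mm wide at bottom, 40 at top; notch floor 34, cheek tops 56 mm above underside). Origin: centre of underside. The stirrer lies in both notches, axis along rest x, 40 mm above the underside; 80 mm free between saddles for fingers.
- stirrer: Loose bamboo stirrer, 201 mm, about 50 g: bar 14 mm wide (y), 12 high (z) from x=-85 to +75 mm, then a 12 mm round neck and a darker ball foot 22 mm across. Black band at handle end. Origin on its axis near the middle (grip there: centre of mass), x axis towards the foot. Starts level on the rest, foot away from the robot.
- stirrer_foot (a point): Centre of the stirrer's ball foot (radius 11 mm), 105 mm from the stirrer's origin along +x.
- bowl: Shallow yellow-glazed bowl, loose, about 0.8 kg, 170 mm across the rim, 38 high, wall 5; flat inner floor about 70 mm in radius, 6 mm above the underside; wall flares to 80 mm inner radius at the rim. Origin: centre of underside, z up. Slides on the tray if pushed sideways with more than a few newtons.
- bead0: Chunky blue glazed ceramic bead, slippery (friction about 0.25), can wedge between foot and wall if pushed outwards: a round-edged upright cylinder 26 mm across and 20 mm high, 20 g, loose on the bowl's floor, starting about the bowl's middle. Origin at the centre of its underside as it starts.
- bead1: Chunky terracotta glazed ceramic bead, slippery (friction about 0.25), can wedge between foot and wall if pushed outwards: a round-edged upright cylinder 26 mm across and 20 mm high, 20 g, loose on the bowl's floor, starting nearer the wall (about 44 mm from the bowl's centre). Origin at the centre of its underside as it starts.
- bead2: Chunky green glazed ceramic bead, slippery (friction about 0.25), can wedge between foot and wall if pushed outwards: a round-edged upright cylinder 26 mm across and 20 mm high, 20 g, loose on the bowl's floor, starting nearer the wall (about 44 mm from the bowl's centre). Origin at the centre of its underside as it starts.
- bead3: Chunky white glazed ceramic bead, slippery (friction about 0.25), can wedge between foot and wall if pushed outwards: a round-edged upright cylinder 26 mm across and 20 mm high, 20 g, loose on the bowl's floor, starting nearer the wall (about 44 mm from the bowl's centre). Origin at the centre of its underside as it starts.
- bead4: Chunky red glazed ceramic bead, slippery (friction about 0.25), can wedge between foot and wall if pushed outwards: a round-edged upright cylinder 26 mm across and 20 mm high, 20 g, loose on the bowl's floor, starting nearer the wall (about 44 mm from the bowl's centre). Origin at the centre of its underside as it starts.
- bead5: Chunky black glazed ceramic bead, slippery (friction about 0.25), can wedge between foot and wall if pushed outwards: a round-edged upright cylinder 26 mm across and 20 mm high, 20 g, loose on the bowl's floor, starting nearer the wall (about 44 mm from the bowl's centre). Origin at the centre of its underside as it starts.
- caddy: Bystander: steel tea caddy, upright can 68 mm across, 85 mm high (a little more with its lid). Origin at the centre of its underside.
- whisk: Bystander: bamboo whisk upright on a blue ceramic holder, 60 mm across, 110 mm high. Origin at the centre of its underside.
- scoop: Bystander: wooden scoop lying flat, 143 mm long, handle 12 mm wide, blade 34 mm wide. Origin near its middle, at its underside.
Things that resemble listed ones, but are neither listed nor needed, are in the scene too. What is shaped like the bead4 but pink or purple is not meant.

How it is judged:
On the way, in this order (a step that is already met when the one before it is completed fails the run):
1. the stirrer's foot touches the floor of the bowl near its middle (horizontal distance between stirrer_foot and bowl below 0.015 m and z of stirrer_foot in the frame of bowl below 0.024 m and contact force between stirrer and bowl above 0.4 N), for 0.1 s.
2. turn 1: the foot, low among the beads, passes the bowl's +x side (anticlockwise) (x of stirrer_foot in the frame of bowl above 0.016 m and y of stirrer_foot in the frame of bowl between -0.025 and 0.025 m and z of stirrer_foot in the frame of bowl below 0.035 m), for 0.03 s.
3. turn 1: the foot, low among the beads, passes the bowl's +y side (anticlockwise) (y of stirrer_foot in the frame of bowl above 0.016 m and x of stirrer_foot in the frame of bowl between -0.025 and 0.025 m and z of stirrer_foot in the frame of bowl below 0.035 m), for 0.03 s.
4. turn 1: the foot, low among the beads, passes the bowl's -x side (anticlockwise) (x of stirrer_foot in the frame of bowl below -0.016 m and y of stirrer_foot in the frame of bowl between -0.025 and 0.025 m and z of stirrer_foot in the frame of bowl below 0.035 m), for 0.03 s.
5. turn 1: the foot, low among the beads, passes the bowl's -y side (anticlockwise) (y of stirrer_foot in the frame of bowl below -0.016 m and x of stirrer_foot in the frame of bowl between -0.025 and 0.025 m and z of stirrer_foot in the frame of bowl below 0.035 m), for 0.03 s.
6. turn 2: the foot, low among the beads, passes the bowl's +x side (anticlockwise) (all of step 2), for 0.03 s.
At the end, for the whole second after the job is handed in: Stirrer released and still in both notches (within 30 mm of the rest's centre, 7 mm in height, 0.15 rad along it, either way round); all beads in the bowl, each over 15 mm from its start; bowl upright, still, within 30 mm of its start; caddy, whisk, scoop within 20 mm of theirs (horizontal distance between stirrer and rest below 0.03 m and z of stirrer in the frame of rest between 0.033 and 0.047 m and angle between the x axis of stirrer and the x axis of rest, either way round below 0.15 rad and contact force between stirrer and rest above 0.1 N and linear speed of each of stirrer, bowl below 0.02 m/s and distance of bowl from where it was at the start of the episode below 0.03 m and angle between bowl's own z axis and vertical below 0.1 rad and distance of each of bead0, bead1, bead2, bead3, bead4, bead5 from where it was at the start of the episode above 0.015 m and horizontal distance between each of bead0, bead1, bead2, bead3, bead4, bead5 and bowl below 0.075 m and z of bead0 in the frame of bowl between -0.005 and 0.04 m and z of bead1 in the frame of bowl between -0.005 and 0.04 m and z of bead2 in the frame of bowl between -0.005 and 0.04 m and z of bead3 in the frame of bowl between -0.005 and 0.04 m and z of bead4 in the frame of bowl between -0.005 and 0.04 m and z of bead5 in the frame of bowl between -0.005 and 0.04 m and distance of each of caddy, whisk, scoop from where it was at the start of the episode below 0.02 m); the robot touches nothing.
It fails at once if the stirrer is pressed hard on the bowl or a bead (over 25 N) (contact force between stirrer and bowl above 25 N or contact force between stirrer and bead0 above 25 N or contact force between stirrer and bead1 above 25 N or contact force between stirrer and bead2 above 25 N or contact force between stirrer and bead3 above 25 N or contact force between stirrer and bead4 above 25 N or contact force between stirrer and bead5 above 25 N).
It fails at once if the bowl is shoved more than 30 mm from its place (distance of bowl from where it was at the start of the episode above 0.03 m).
It fails at once if the gripper or arm touches the beads or the bowl (contact force between any of the fingers, the arm and bead0 above 0.3 N or contact force between any of the fingers, the arm and bead1 above 0.3 N or contact force between any of the fingers, the arm and bead2 above 0.3 N or contact force between any of the fingers, the arm and bead3 above 0.3 N or contact force between any of the fingers, the arm and bead4 above 0.3 N or contact force between any of the fingers, the arm and bead5 above 0.3 N or contact force between any of the fingers, the arm and bowl above 0.5 N).
It fails at once if the caddy, whisk or scoop is moved more than 20 mm (distance of any of caddy, whisk, scoop from where it was at the start of the episode above 0.02 m).
It also fails if it takes over 72 s, if anything falls off the work surface, if the arm or the gripper's body presses on something with over 40 N, if the wrist force passes 120 N, or if a joint passes its speed limit or range.

## Working session

There is one attempt and no reset: what is moved stays moved. The work goes in short steps, Python scripts to look and compute and a tool call to move; the robot and the scene stay as the last step left them, time stands still between calls to the robot, and variables do not carry over. Pictures are saved under pics/ and viewed, at most 10 in all, crops included, and the job is handed in when it is done.

Besides the shell and the picture viewer there is one more tool, called in YAML: its name, and indented under it one key for each argument. arm_command: Moves the arm, as the interface text tells. Its arguments: {"type":"object","properties":{"series":{"type":"array"},"gripper":{"type":"number"},"squeeze":{"type":"number"}},"required":["series"]}

```bash
mkdir -p pics; cat > h.py <<'E'
from cell import arm
import numpy as np, cv2
def grab(n):
    s=arm.read_state(); f=arm.grab_frame(n); f['s']=s
    if 'hand_eye' in f:
        T=np.eye(4);T[:3,:3]=s['eef_rot'];T[:3,3]=s['position']
        M=T@np.array(f['hand_eye']); f['eye']=M[:3,3]; f['attitude']=M[:3,:3]
    f['eye']=np.array(f['eye']); f['attitude']=np.array(f['attitude']).reshape(3,3); f['K']=np.array(f['K'])
    return f
def ray(f,px):
    K=f['K']; D=np.array([f['k1'],0,0,0,0.])
    u=cv2.undistortPoints(np.array([[[px[1],px[0]]]],float),K,D)[0,0]
    d=f['attitude']@np.array([u[0],-u[1],-1.]); return f['eye'],d/np.linalg.norm(d)
def atz(f,px,z):
    e,d=ray(f,px); return e+d*(z-e[2])/d[2]
def proj(f,p):
    c=f['attitude'].T@(np.array(p)-f['eye']); x=np.array([[[c[0],-c[1],-c[2]]]])
    q=cv2.projectPoints(x,np.zeros(3),np.zeros(3),f['K'],np.array([f['k1'],0,0,0,0.]))[0][0,0]
    return np.round(q[::-1],1)
def save(f,n): cv2.imwrite('pics/'+n+'.png',f['image'][:,:,::-1])
E
python3 - <<'E'
from h import *
np.set_printoptions(precision=4,suppress=True)
s=arm.read_state(); print(s['t'],s['position'],s['eef_rot'],s['finger_gap'],s['force'])
ims=[]
for c in ['top','scene']:
    f=grab(c); save(f,c+'0'); print(c,f['eye'],f['K'][0,0],f['attitude'].tolist())
    for n in ['stand','rest','stirrer','stirrer_foot','bowl']+['bead%d'%i for i in range(6)]+['caddy','whisk','scoop']:
        print(n,[(np.round(d['pixel']).tolist(),round(d['p'],2)) for d in arm.boxes_of(c,n)[:3]],[(np.round(d['pixel'],1).tolist(),round(d['p'],2)) for d in arm.tip_of(c,n)[:3]])
E
```

```text
0.0 [ 0.1749 -0.5997  0.2387] [[ 0.96    0.28   -0.0004]
 [ 0.28   -0.96    0.0011]
 [-0.     -0.0012 -1.    ]] 0.08537911904168347 [0.0968 0.4643 0.4998]
top [ 0.3832 -0.053   1.0426] 381.0424176816335 [[-0.024222062552872355, 0.9959340182493768, -0.0867682141070971], [-0.9991440862145577, -0.02120586910242214, 0.03551627933902386], [0.033531875404775306, 0.08755422553629977, 0.995595234481653]]
stand [([177.0, 234.0], 0.88), ([170.0, 180.0], 0.23)] [([178.1, 249.2], 0.61), ([126.0, 253.3], 0.56)]
rest [([166.0, 253.0], 0.64)] [([168.3, 250.0], 0.87)]
stirrer [([158.0, 247.0], 0.61), ([170.0, 179.0], 0.6)] [([164.2, 248.0], 0.7), ([193.9, 339.8], 0.31)]
stirrer_foot [([159.0, 255.0], 0.73), ([204.0, 145.0], 0.5)] [([122.8, 254.5], 0.83)]
bowl [([183.0, 338.0], 0.64)] [([188.8, 338.7], 0.94)]
bead0 [([255.0, 357.0], 0.63), ([208.0, 342.0], 0.58), ([260.0, 333.0], 0.51)] [([254.1, 358.4], 0.65), ([180.3, 329.6], 0.57), ([192.2, 342.8], 0.55)]
bead1 [([255.0, 357.0], 0.63), ([208.0, 342.0], 0.58), ([260.0, 333.0], 0.51)] [([254.1, 358.4], 0.65), ([180.3, 329.6], 0.57), ([192.2, 342.8],
[... 1953 characters left out ...]
 0.66)]
bead3 [([226.0, 182.0], 0.63), ([211.0, 190.0], 0.59), ([184.0, 142.0], 0.53)] [([228.4, 180.2], 0.68), ([232.7, 196.4], 0.68), ([212.9, 189.8], 0.66)]
bead4 [([226.0, 182.0], 0.63), ([211.0, 190.0], 0.59), ([184.0, 142.0], 0.53)] [([228.4, 180.2], 0.68), ([232.7, 196.4], 0.68), ([212.9, 189.8], 0.66)]
bead5 [([226.0, 182.0], 0.63), ([211.0, 190.0], 0.59), ([184.0, 142.0], 0.53)] [([228.4, 180.2], 0.68), ([232.7, 196.4], 0.68), ([212.9, 189.8], 0.66)]
caddy [([169.0, 394.0], 0.68), ([229.0, 164.0], 0.38), ([214.0, 177.0], 0.31)] [([182.6, 393.2], 0.8)]
whisk [([131.0, 359.0], 0.82)] [([139.8, 356.1], 0.8)]
scoop [([177.0, 348.0], 0.72), ([209.0, 293.0], 0.21)] [([171.1, 343.7], 0.6)]
```

```bash
python3 - <<'E'
import cv2
a=cv2.imread('pics/top0.png'); cv2.imwrite('pics/topc.png',cv2.resize(a[80:300,110:410],None,fx=2.6,fy=2.6,interpolation=cv2.INTER_CUBIC))
E
```

```text
(no output)
```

View pics/topc.png

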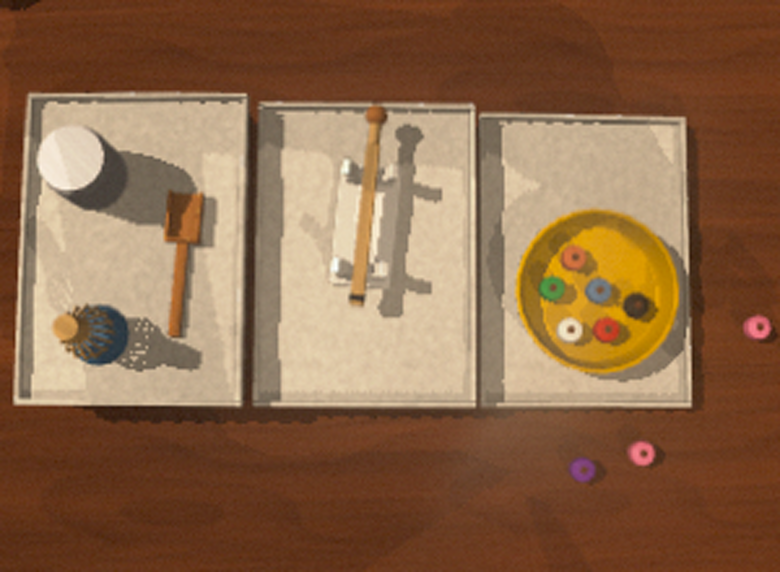

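View pics/scene0.png

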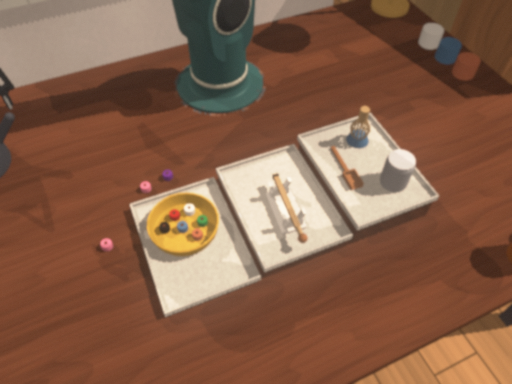

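The top view, with up as +x and left as +y, shows three things that matter:
- **Stirrer:** it lies in the white rest at about (158,250), with its ball foot at (124,254.6) and its black band at (195,247).
- **Scoop:** it lies at (168,179).
- **Bowl:** it is centred at about (191,340). Blue is at its middle, and terracotta, green, white, red and black lie round it.

Possible mix-ups:
- **Stirrer:** the scoop (168,179), the whisk handle (206,137) and the stirrer's own shadow (~(160,263)).
- **Red bead:** the pink beads at (206,401) and (254,357), and the purple one at (260,334), all of which lie outside the bowl.

I choose the bar with the ball foot and black band, lying on the white rest.

```bash
python3 - <<'E'
from h import *
np.set_printoptions(precision=4,suppress=True)
t=grab('top'); s=grab('scene')
P=lambda r,c:(80+r/2.6,110+c/2.6)
foot=atz(t,P(115,376),.085); band=atz(t,P(298,357),.085)
print('top foot',foot,'band',band,np.linalg.norm(foot-band))
fs=atz(s,(237,302.5),.085); print('scene foot',fs, 'scene handle',atz(s,(177,276),.085))
for nm,z in(('rest',.045),('stand',0.),('bowl',.015),('caddy',.075),('scoop',.075)):
    for c,f in(('top',t),('scene',s)):
        d=arm.tip_of(c,nm); print(nm,c,atz(f,d[0]['pixel'],z) if d else None)
print('rim pts', [atz(t,P(*p),.053) for p in((210,598),(373,598),(290,517),(290,679))])
# bead hues: top faces z=.041
for n,p in dict(b0=(292,598),b1=(257,575),b2=(288,552),b3=(329,570),b4=(329,607),b5=(305,637)).items(): print(n,atz(t,P(*p),.041)[:2])
# stand corner trays: middle tray outer corners rim
for p in((105,258),(105,474),(405,255),(405,475)): print('mid',atz(t,P(*p),.061))
im=t['image']; 
cv2.imwrite('pics/crop1.png',cv2.resize(im[110:205,225:285,::-1],None,fx=6,fy=6,interpolation=cv2.INTER_CUBIC))
E
```

```text
top foot [ 0.6576 -0.0633  0.085 ] band [ 0.4757 -0.041   0.085 ] 0.18323893924825937
scene foot [ 0.655  -0.0615  0.085 ] scene handle [ 0.4772 -0.0397  0.085 ]
rest top [ 0.5531 -0.0509  0.045 ]
rest scene [ 0.5572 -0.053   0.045 ]
stand top [ 0.5292 -0.0486  0.    ]
stand scene [ 0.5193 -0.0435  0.    ]
bowl top [ 0.4869 -0.2925  0.015 ]
bowl scene [ 0.4796 -0.2882  0.015 ]
caddy top [0.599  0.2234 0.075 ]
caddy scene [0.6079 0.2169 0.075 ]
scoop top [0.5155 0.1291 0.075 ]
scoop scene [0.5261 0.1216 0.075 ]
rim pts [array([ 0.5642, -0.2889,  0.053 ]), array([ 0.3977, -0.2818,  0.053 ]), array([ 0.4835, -0.2022,  0.053 ]), array([ 0.4802, -0.3698,  0.053 ])]
b0 [ 0.481  -0.2879]
b1 [ 0.5177 -0.2654]
b2 [ 0.4861 -0.2402]
b3 [ 0.4436 -0.2573]
b4 [ 0.4427 -0.2958]
b5 [ 0.4667 -0.3283]
mid [0.6772 0.0562 0.061 ]
mid [ 0.6736 -0.1638  0.061 ]
mid [0.3742 0.062  0.061 ]
mid [ 0.3691 -0.1553  0.061 ]
```

View pics/crop1.png

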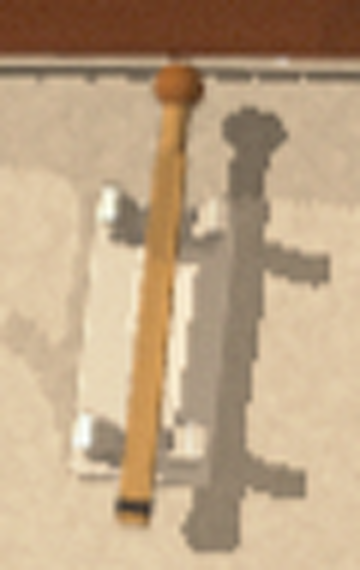

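The crop shows the stirrer (ball foot up, black band down) lying across both saddles of the rest, so it is the right object. Its foot is at about (.657,-.0625), its azimuth is -0.118 rad and its origin is about (.5525,-.050). I'll move above it and take a wrist view.

arm_command:
  series:
    - {"dx": 12,"dy": -10}
    - {"dx": 25,"dy": -21}
    - {"dx": 26,"dy": -21}
    - {"dx": 26,"dy": -21}
    - {"dx": 26,"dy": -21}
    - {"dx": 26,"dy": -21}
    - {"dx": 26,"dy": -21}
    - {"dx": 26,"dy": -21}
    - {"dx": 26,"dy": -21}
    - {"dx": 26,"dy": -21}
    - {"dx": 26,"dy": -21}
    - {"dx": 26,"dy": -21}
  gripper: -1
  squeeze: 70

```text
$.series[0]: bad value
```

arm_command:
  series:
    - {"dx": 26,"dy": -21}
    - {"dx": 26,"dy": -21}
    - {"dx": 26,"dy": -21}
    - {"dx": 26,"dy": -21}
    - {"dx": 26,"dy": -21}
    - {"dx": 26,"dy": -21}
    - {"dx": 26,"dy": -21}
    - {"dx": 15,"dy": -14}
    - {"wz": 5.75}
    - {"wz": 5.75}
    - {"wz": 5.75}
    - {"wz": 5.75}

```text
$.series[0]: bad value
```

```bash
python3 - <<'E'
from h import *
np.set_printoptions(precision=4,suppress=True)
w=grab('wrist'); s=w['s']; save(w,'w1')
print(s['t'],s['position'],s['eef_rot'],s['joint_positions'],s['force'])
for n in ['stirrer','stirrer_foot','rest']:
    for d in arm.tip_of('wrist',n)[:2]: print(n,np.round(d['pixel'],1),round(d['p'],2),atz(w,d['pixel'],.045 if n=='rest' else .085))
print('expect foot px',proj(w,(.657,-.0625,.085)),'origin',proj(w,(.5525,-.05,.085)),'band',proj(w,(.473,-.0405,.085)))
E
```

```text
3.5 [ 0.175  -0.6     0.2392] [[ 0.96    0.28   -0.0001]
 [ 0.28   -0.96    0.0001]
 [-0.0001 -0.0001 -1.    ]] [ 1.2455  0.4175 -0.0103  1.6136  0.0047  1.1107 -0.053 ] [ 1.1832 -0.6716  0.1348]
expect foot px [1292.2  951.3] origin [219.4 274.7] band [-26.1  24.5]
```

View pics/w1.png

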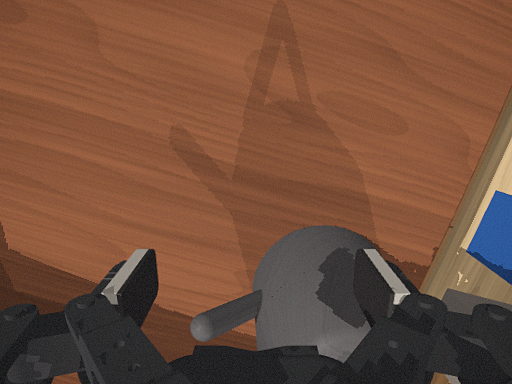

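The wrist picture shows only the table and a dark kettle near the gripper, because both moves were refused. I take it that each row needs all six numbers.

arm_command:
  series:
    - {"dx": 12,"dy": -10,"dz": 0,"wx": 0,"wy": 0,"wz": 0}
    - {"dx": 25,"dy": -21,"dz": 0,"wx": 0,"wy": 0,"wz": 0}
    - {"dx": 26,"dy": -21,"dz": 0,"wx": 0,"wy": 0,"wz": 0}
    - {"dx": 26,"dy": -21,"dz": 0,"wx": 0,"wy": 0,"wz": 0}
    - {"dx": 26,"dy": -21,"dz": 0,"wx": 0,"wy": 0,"wz": 0}
    - {"dx": 26,"dy": -21,"dz": 0,"wx": 0,"wy": 0,"wz": 0}
    - {"dx": 26,"dy": -21,"dz": 0,"wx": 0,"wy": 0,"wz": 0}
    - {"dx": 26,"dy": -21,"dz": 0,"wx": 0,"wy": 0,"wz": 0}
    - {"dx": 26,"dy": -21,"dz": 0,"wx": 0,"wy": 0,"wz": 0}
    - {"dx": 26,"dy": -21,"dz": 0,"wx": 0,"wy": 0,"wz": 0}
    - {"dx": 26,"dy": -21,"dz": 0,"wx": 0,"wy": 0,"wz": 0}
    - {"dx": 26,"dy": -21,"dz": 0,"wx": 0,"wy": 0,"wz": 0}
  gripper: -1
  squeeze: 70

```text
t: 4.7
position: [0.3933, -0.2841, 0.2395]
eef_rot: [[0.96, 0.28, 0.0], [0.28, -0.96, -0.0], [0.0, 0.0, -1.0]]
force: [0.1, -1.5, -0.2]
finger_gap: 0.0854
grasp_force: 0.0
```

arm_command:
  series:
    - {"dx": 26,"dy": -21,"dz": 0,"wx": 0,"wy": 0,"wz": 0}
    - {"dx": 26,"dy": -21,"dz": 0,"wx": 0,"wy": 0,"wz": 0}
    - {"dx": 26,"dy": -21,"dz": 0,"wx": 0,"wy": 0,"wz": 0}
    - {"dx": 26,"dy": -21,"dz": 0,"wx": 0,"wy": 0,"wz": 0}
    - {"dx": 26,"dy": -21,"dz": 0,"wx": 0,"wy": 0,"wz": 0}
    - {"dx": 26,"dy": -21,"dz": 0,"wx": 0,"wy": 0,"wz": 0}
    - {"dx": 26,"dy": -21,"dz": 0,"wx": 0,"wy": 0,"wz": 0}
    - {"dx": 15,"dy": -14,"dz": 0,"wx": 0,"wy": 0,"wz": 0}
    - {"dx": 0,"dy": 0,"dz": 0,"wx": 0,"wy": 0,"wz": 5.75}
    - {"dx": 0,"dy": 0,"dz": 0,"wx": 0,"wy": 0,"wz": 5.75}
    - {"dx": 0,"dy": 0,"dz": 0,"wx": 0,"wy": 0,"wz": 5.75}
    - {"dx": 0,"dy": 0,"dz": 0,"wx": 0,"wy": 0,"wz": 5.75}

```text
t: 5.7
position: [0.5367, -0.0756, 0.2393]
eef_rot: [[0.993, -0.122, -0.0], [-0.122, -0.993, 0.0], [-0.0, -0.0, -1.0]]
force: [-0.1, -0.6, -0.4]
finger_gap: 0.0855
grasp_force: 0.0
```

```bash
python3 - <<'E'
from h import *
np.set_printoptions(precision=4,suppress=True)
w=grab('wrist'); s=w['s']; save(w,'w2')
print(s['t'],s['position'],s['joint_positions'])
np.savez('w2.npz',**{k:w[k] for k in('eye','attitude','K','k1','image')})
print('expect foot px',proj(w,(.657,-.0625,.085)),'origin',proj(w,(.5525,-.05,.085)),'band',proj(w,(.473,-.0405,.085)))
E
```

```text
5.7 [ 0.5367 -0.0756  0.2393] [ 0.3529  0.2859 -0.3222  1.8127  0.1025  1.0593 -1.7006]
expect foot px [ 41. 220.] origin [169.1 223.5] band [252.1 226.1]
```

View pics/w2.png

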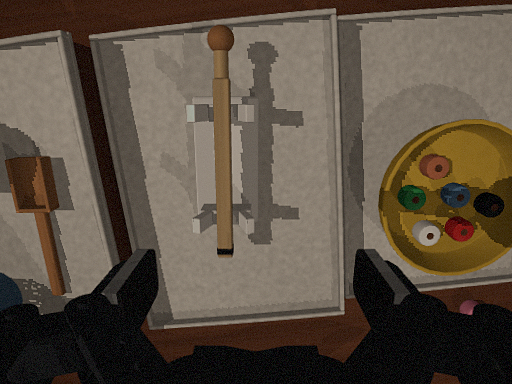

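The stirrer's foot shows at (39,221) and its band at (250,225). Both are within 2 px of where I predicted them, so the estimate holds and I descend to grasp.

arm_command:
  series:
    - {"dx": 6.5,"dy": -13.7,"dz": 10,"wx": 0,"wy": 0,"wz": 0}
    - {"dx": 6.8,"dy": -13.7,"dz": 25,"wx": 0,"wy": 0,"wz": 0}
    - {"dx": 0,"dy": 0,"dz": 35,"wx": 0,"wy": 0,"wz": 0}
    - {"dx": 0,"dy": 0,"dz": 35,"wx": 0,"wy": 0,"wz": 0}
    - {"dx": 0,"dy": 0,"dz": 30,"wx": 0,"wy": 0,"wz": 0}
    - {"dx": 0,"dy": 0,"dz": 20,"wx": 0,"wy": 0,"wz": 0}
    - {"dx": 0,"dy": 0,"dz": 10,"wx": 0,"wy": 0,"wz": 0}
    - {"dx": 0,"dy": 0,"dz": 0,"wx": 0,"wy": 0,"wz": 0}
    - {"dx": 0,"dy": 0,"dz": 0,"wx": 0,"wy": 0,"wz": 0}

```text
t: 6.5
position: [0.5534, -0.0501, 0.0749]
eef_rot: [[0.993, -0.116, 0.0], [-0.116, -0.993, 0.0], [0.0, -0.0, -1.0]]
force: [0.1, 1.1, 0.1]
finger_gap: 0.0855
grasp_force: 0.0
```

arm_command:
  series:
    - {"dx": 0,"dy": 0,"dz": 0,"wx": 0,"wy": 0,"wz": 0}
    - {"dx": 0,"dy": 0,"dz": 0,"wx": 0,"wy": 0,"wz": 0}
    - {"dx": 0,"dy": 0,"dz": 0,"wx": 0,"wy": 0,"wz": 0}
    - {"dx": 0,"dy": 0,"dz": 0,"wx": 0,"wy": 0,"wz": 0}
    - {"dx": 0,"dy": 0,"dz": 0,"wx": 0,"wy": 0,"wz": 0}
    - {"dx": 0,"dy": 0,"dz": 0,"wx": 0,"wy": 0,"wz": 0}
    - {"dx": 0,"dy": 0,"dz": 0,"wx": 0,"wy": 0,"wz": 0}
    - {"dx": 0,"dy": 0,"dz": 0,"wx": 0,"wy": 0,"wz": 0}
    - {"dx": 0,"dy": 0,"dz": 0,"wx": 0,"wy": 0,"wz": 0}
    - {"dx": 0,"dy": 0,"dz": 0,"wx": 0,"wy": 0,"wz": 0}
  gripper: 1
  squeeze: 70

```text
t: 7.33
position: [0.5532, -0.0501, 0.0747]
eef_rot: [[0.993, -0.117, 0.0], [-0.117, -0.993, -0.0], [0.0, 0.0, -1.0]]
force: [-2.5, 0.2, 8.4]
finger_gap: 0.0128
grasp_force: 68.4
```

```bash
cat >> h.py <<'E'
from scipy.spatial.transform import Rotation as Ro
OFF=np.array([.105,0,-.011])   # foot in tool
C=np.array([.481,-.286])
def Rt(psi,th):
    c,s=np.cos(psi),np.sin(psi); x=np.array([c*np.cos(th),s*np.cos(th),-np.sin(th)]); z=np.array([-c*np.sin(th),-s*np.sin(th),-np.cos(th)])
    return np.array([x,np.cross(z,x),z]).T
def rows(p0,R0,wps):
    """wps: list of (foot_world, R). Emits rounded rows, cumulative so rounding does not build up."""
    import json
    p=np.array(p0);R=np.array(R0);o=[]
    for f,Rn in wps:
        q=np.array(f)-Rn@OFF; d=np.round(R.T@(q-p)*1000,1); w=np.round(np.degrees(Ro.from_matrix(R.T@Rn).as_rotvec()),2)
        o.append(dict(zip(('dx','dy','dz','wx','wy','wz'),[float(v)+0 for v in (*d,*w)])))
        p=p+R@d/1000; R=R@Ro.from_rotvec(np.radians(w)).as_matrix()
    for i in range(0,len(o),12): print(json.dumps(o[i:i+12]))
    print('end tcp',p)
E
python3 - <<'E'
from h import *
R0=Rt(-.117,0); p0=np.array([.5532,-.0501,.0747])
psi,th=np.radians(-30.7),np.radians(50)
f1=np.array([C[0]+.0328,C[1]-.023,.10]); w=[]
for h in(.01,.04,.08,.11): w.append((p0+[0,0,h]+R0@OFF,R0))
fs=w[-1][0]; N=12
R1=Rt(psi,th); pa=p0+[0,0,.11]; pb=f1-R1@OFF
rv=Ro.from_matrix(R0.T@R1).as_rotvec(); print(np.degrees(rv))
for k in range(1,N+1):
    a=k/N; R=R0@Ro.from_rotvec(a*rv).as_matrix(); w.append((pa+(pb-pa)*a+R@OFF,R))
rows(p0,R0,w)
E
```

```text
[ 10.46638503 -49.24809097  22.44523514]
[{"dx": 0.0, "dy": 0.0, "dz": -10.0, "wx": 0.0, "wy": 0.0, "wz": 0.0}, {"dx": 0.0, "dy": 0.0, "dz": -30.0, "wx": 0.0, "wy": 0.0, "wz": 0.0}, {"dx": 0.0, "dy": 0.0, "dz": -40.0, "wx": 0.0, "wy": 0.0, "wz": 0.0}, {"dx": 0.0, "dy": 0.0, "dz": -30.0, "wx": 0.0, "wy": 0.0, "wz": 0.0}, {"dx": -6.5, "dy": 19.2, "dz": 0.9, "wx": 0.87, "wy": -4.1, "wz": 1.87}, {"dx": -5.8, "dy": 19.5, "dz": 1.1, "wx": 0.87, "wy": -4.11, "wz": 1.87}, {"dx": -5.1, "dy": 19.6, "dz": 1.2, "wx": 0.88, "wy": -4.1, "wz": 1.87}, {"dx": -4.4, "dy": 19.9, "dz": 1.3, "wx": 0.87, "wy": -4.11, "wz": 1.87}, {"dx": -3.6, "dy": 19.9, "dz": 1.2, "wx": 0.87, "wy": -4.1, "wz": 1.87}, {"dx": -2.9, "dy": 20.1, "dz": 1.1, "wx": 0.87, "wy": -4.1, "wz": 1.87}, {"dx": -2.2, "dy": 20.2, "dz": 1.0, "wx": 0.88, "wy": -4.11, "wz": 1.87}, {"dx": -1.4, "dy": 20.3, "dz": 0.8, "wx": 0.87, "wy": -4.1, "wz": 1.87}]
[{"dx": -0.7, "dy": 20.3, "dz": 0.6, "wx": 0.87, "wy": -4.11, "wz": 1.87}, {"dx": 0.0, "dy": 20.4, "dz": 0.3, "wx": 0.87, "wy": -4.1, "wz": 1.87}, {"dx": 0.6, "dy": 20.3, "dz": 0.0, "wx": 0.88, "wy": -4.1, "wz": 1.87}, {"dx": 1.3, "dy": 20.3, "dz": -0.4, "wx": 0.87, "wy": -4.11, "wz": 1.88}]
end tcp [ 0.448509   -0.27027188  0.17340687]
```

arm_command:
  series:
    - {"dx": 0,"dy": 0,"dz": -10,"wx": 0,"wy": 0,"wz": 0}
    - {"dx": 0,"dy": 0,"dz": -30,"wx": 0,"wy": 0,"wz": 0}
    - {"dx": 0,"dy": 0,"dz": -40,"wx": 0,"wy": 0,"wz": 0}
    - {"dx": 0,"dy": 0,"dz": -30,"wx": 0,"wy": 0,"wz": 0}
    - {"dx": -6.5,"dy": 19.2,"dz": 0.9,"wx": 0.87,"wy": -4.1,"wz": 1.87}
    - {"dx": -5.8,"dy": 19.5,"dz": 1.1,"wx": 0.87,"wy": -4.1,"wz": 1.87}
    - {"dx": -5.1,"dy": 19.6,"dz": 1.2,"wx": 0.87,"wy": -4.1,"wz": 1.87}
    - {"dx": -4.4,"dy": 19.9,"dz": 1.3,"wx": 0.87,"wy": -4.1,"wz": 1.87}
    - {"dx": -3.6,"dy": 19.9,"dz": 1.2,"wx": 0.87,"wy": -4.1,"wz": 1.87}
    - {"dx": -2.9,"dy": 20.1,"dz": 1.1,"wx": 0.87,"wy": -4.1,"wz": 1.87}
    - {"dx": -2.2,"dy": 20.2,"dz": 1.0,"wx": 0.87,"wy": -4.1,"wz": 1.87}
    - {"dx": -1.4,"dy": 20.3,"dz": 0.8,"wx": 0.87,"wy": -4.1,"wz": 1.87}

```text
t: 8.33
position: [0.483, -0.1975, 0.1777]
eef_rot: [[0.777, -0.389, -0.495], [-0.304, -0.92, 0.247], [-0.552, -0.042, -0.833]]
force: [-0.4, 0.3, -0.1]
finger_gap: 0.0124
grasp_force: 68.4
```

arm_command:
  series:
    - {"dx": -0.7,"dy": 20.3,"dz": 0.6,"wx": 0.87,"wy": -4.1,"wz": 1.87}
    - {"dx": 0,"dy": 20.4,"dz": 0.3,"wx": 0.87,"wy": -4.1,"wz": 1.87}
    - {"dx": 0.6,"dy": 20.3,"dz": 0,"wx": 0.87,"wy": -4.1,"wz": 1.87}
    - {"dx": 1.3,"dy": 20.3,"dz": -0.4,"wx": 0.87,"wy": -4.1,"wz": 1.87}
    - {"dx": 0,"dy": 0,"dz": 0,"wx": 0,"wy": 0,"wz": 0}
    - {"dx": 0,"dy": 0,"dz": 0,"wx": 0,"wy": 0,"wz": 0}
    - {"dx": 0,"dy": 0,"dz": 0,"wx": 0,"wy": 0,"wz": 0}

```text
t: 8.92
position: [0.4487, -0.2698, 0.1734]
eef_rot: [[0.554, -0.51, -0.658], [-0.328, -0.86, 0.391], [-0.765, -0.001, -0.644]]
force: [-0.1, 0.4, -0.7]
finger_gap: 0.0125
grasp_force: 68.4
```

```bash
python3 - <<'E'
from h import *
np.set_printoptions(precision=4,suppress=True)
w=grab('wrist'); s=w['s']; R=np.array(s['eef_rot'])
f=np.array(s['position'])+R@OFF
print(s['t'],s['position'],R.tolist(),s['joint_positions'],s['force'],'foot',f,s['finger_gap'])
print('foot px',proj(w,f),'bowl floor c',proj(w,(*C,.021)))
t=grab('top'); print('top foot px',proj(t,f),'bowlc',proj(t,(*C,.021)))
a=w['image'][:,:,::-1]; b=cv2.resize(t['image'][120:270,280:400,::-1],(307,384),interpolation=cv2.INTER_CUBIC)
sc=grab('scene');print('scene foot px',proj(sc,f)); save(sc,'s3')
print(arm.tip_of('scene','stirrer_foot')[:1])
cv2.imwrite('pics/w3.png',cv2.resize(np.hstack([a[:,:480],b]),(787,384)))
E
```

```text
8.9167 [ 0.4487 -0.2698  0.1734] [[0.5542618929905732, -0.5103129086682145, -0.6575518908991843], [-0.3279945222722446, -0.8599882018821352, 0.3909474209953732], [-0.7649923838430736, -0.0010138392959890042, -0.644038527412742]] [ 0.5779  0.8193 -0.1296  1.3547  0.0258  1.8418 -1.6653] [-0.1057  0.4068 -0.6592] foot [ 0.5141 -0.3085  0.1001] 0.012514043353957728
foot px [ -6.1 253.9] bowl floor c [-28.4 250.2]
top foot px [176.8 352.7] bowlc [193.1 337.6]
scene foot px [223.7 174.5]
[{'pixel': [222.7, 175.4], 'p': 0.95}]
```

View pics/w3.png

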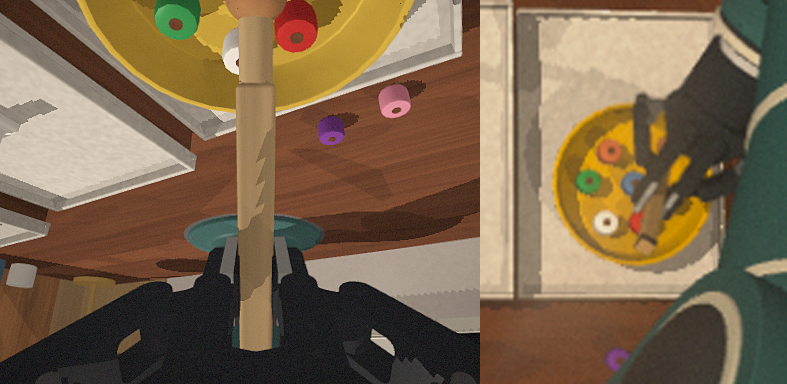

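The stirrer sits firmly in the gripper, and the scene network's foot pixel (222.7,175.4) is within 1 px of my prediction of (223.7,174.5). The foot hangs over the free gap of the bowl, with blue, white and red beside it. I lower it.

arm_command:
  series:
    - {"dx": 7.65,"dy": 0,"dz": 6.44,"wx": 0,"wy": 0,"wz": 0}
    - {"dx": 7.65,"dy": 0,"dz": 6.44,"wx": 0,"wy": 0,"wz": 0}
    - {"dx": 7.65,"dy": 0,"dz": 6.44,"wx": 0,"wy": 0,"wz": 0}
    - {"dx": 7.65,"dy": 0,"dz": 6.44,"wx": 0,"wy": 0,"wz": 0}
    - {"dx": 7.65,"dy": 0,"dz": 6.44,"wx": 0,"wy": 0,"wz": 0}
    - {"dx": 7.65,"dy": 0,"dz": 6.44,"wx": 0,"wy": 0,"wz": 0}
    - {"dx": 1.53,"dy": 0,"dz": 1.29,"wx": 0,"wy": 0,"wz": 0}
    - {"dx": 1.53,"dy": 0,"dz": 1.29,"wx": 0,"wy": 0,"wz": 0}
    - {"dx": 0.77,"dy": 0,"dz": 0.64,"wx": 0,"wy": 0,"wz": 0}
    - {"dx": 0,"dy": 0,"dz": 0,"wx": 0,"wy": 0,"wz": 0}
    - {"dx": 0,"dy": 0,"dz": 0,"wx": 0,"wy": 0,"wz": 0}

```text
t: 10.03
position: [0.4484, -0.2703, 0.1084]
eef_rot: [[0.554, -0.511, -0.658], [-0.329, -0.86, 0.391], [-0.765, 0.0, -0.644]]
force: [-0.2, -0.5, 0.3]
finger_gap: 0.0132
grasp_force: 68.4
```

arm_command:
  series:
    - {"dx": 0.77,"dy": 0,"dz": 0.64,"wx": 0,"wy": 0,"wz": 0}
    - {"dx": 0,"dy": 0,"dz": 0,"wx": 0,"wy": 0,"wz": 0}
    - {"dx": 0,"dy": 0,"dz": 0,"wx": 0,"wy": 0,"wz": 0}

```text
t: 10.28
position: [0.4483, -0.2702, 0.1071]
eef_rot: [[0.553, -0.511, -0.658], [-0.329, -0.86, 0.391], [-0.765, 0.0, -0.644]]
force: [0.6, 0.3, 0.5]
finger_gap: 0.0126
grasp_force: 68.4
```

arm_command:
  series:
    - {"dx": -3.2,"dy": -0.4,"dz": 3.8,"wx": 0,"wy": 0,"wz": 0}
    - {"dx": -3.2,"dy": -0.4,"dz": 3.8,"wx": 0,"wy": 0,"wz": 0}
    - {"dx": -3.2,"dy": -0.4,"dz": 3.8,"wx": 0,"wy": 0,"wz": 0}
    - {"dx": -3.2,"dy": -0.4,"dz": 3.8,"wx": 0,"wy": 0,"wz": 0}
    - {"dx": -3.2,"dy": -0.4,"dz": 3.8,"wx": 0,"wy": 0,"wz": 0}
    - {"dx": -3.2,"dy": -0.4,"dz": 3.8,"wx": 0,"wy": 0,"wz": 0}
    - {"dx": -3.2,"dy": -0.4,"dz": 3.8,"wx": 0,"wy": 0,"wz": 0}
    - {"dx": -3.2,"dy": -0.4,"dz": 3.8,"wx": 0,"wy": 0,"wz": 0}
    - {"dx": 0,"dy": 0,"dz": 0,"wx": 0,"wy": 0,"wz": 0}

```text
t: 11.03
position: [0.4151, -0.2467, 0.1072]
eef_rot: [[0.553, -0.511, -0.658], [-0.329, -0.86, 0.391], [-0.766, 0.0, -0.643]]
force: [-0.8, 0.4, -0.9]
finger_gap: 0.0128
grasp_force: 68.4
```

arm_command:
  series:
    - {"dx": 0.77,"dy": 0,"dz": 0.64,"wx": 0,"wy": 0,"wz": 0}
    - {"dx": 0,"dy": 0,"dz": 0,"wx": 0,"wy": 0,"wz": 0}
    - {"dx": 0,"dy": 0,"dz": 0,"wx": 0,"wy": 0,"wz": 0}

```text
t: 11.28
position: [0.4158, -0.2472, 0.106]
eef_rot: [[0.553, -0.511, -0.658], [-0.329, -0.86, 0.391], [-0.766, 0.0, -0.643]]
force: [-1.1, 1.3, 1.9]
finger_gap: 0.0131
grasp_force: 68.4
```

arm_command:
  series:
    - {"dx": 0.77,"dy": 0,"dz": 0.64,"wx": 0,"wy": 0,"wz": 0}
    - {"dx": 0,"dy": 0,"dz": 0,"wx": 0,"wy": 0,"wz": 0}
    - {"dx": 0,"dy": 0,"dz": 0,"wx": 0,"wy": 0,"wz": 0}

```text
t: 11.53
position: [0.4155, -0.247, 0.1054]
eef_rot: [[0.552, -0.511, -0.659], [-0.328, -0.86, 0.391], [-0.766, 0.0, -0.643]]
force: [-3.8, 1.9, 8.6]
finger_gap: 0.0126
grasp_force: 68.7
```

The foot touches the floor at the bowl's middle, with about 8 N upward. Now I work out the stirring rows.

```bash
python3 - <<'E'
from h import *
s=arm.read_state(); R=np.array([[.5535,-.5110,-.658],[-.3285,-.86,.391],[-.7655,0,-.6435]]); R=Ro.from_matrix(R).as_matrix()
f0=np.array([C[0],C[1],.0318])
def at(az,r,z): return np.array([C[0]+r*np.cos(np.radians(az)),C[1]+r*np.sin(np.radians(az)),z])
w=[(at(0,0,.033),R),(at(0,0,.0345),R)]
for r in(.008,.017,.026,.035,.041,.044): w.append((at(-35,r,.0345),R))
for k in range(1,5): w.append((at(-35+10*k,.044,.0345),R))
for k in range(5,41): w.append((at(-35+10*k,.044,.0345),R))
rows(f0-R@OFF,R,w)
E
```

```text
[{"dx": -0.9, "dy": 0.0, "dz": -0.8, "wx": 0.0, "wy": 0.0, "wz": 0.0}, {"dx": -1.2, "dy": 0.0, "dz": -0.9, "wx": 0.0, "wy": 0.0, "wz": 0.0}, {"dx": 5.2, "dy": 0.6, "dz": -6.1, "wx": 0.0, "wy": 0.0, "wz": 0.0}, {"dx": 5.7, "dy": 0.7, "dz": -6.9, "wx": 0.0, "wy": 0.0, "wz": 0.0}, {"dx": 5.8, "dy": 0.6, "dz": -6.9, "wx": 0.0, "wy": 0.0, "wz": 0.0}, {"dx": 5.8, "dy": 0.7, "dz": -6.9, "wx": 0.0, "wy": 0.0, "wz": 0.0}, {"dx": 3.8, "dy": 0.5, "dz": -4.5, "wx": 0.0, "wy": 0.0, "wz": 0.0}, {"dx": 2.0, "dy": 0.2, "dz": -2.3, "wx": 0.0, "wy": 0.0, "wz": 0.0}, {"dx": -0.1, "dy": -7.7, "dz": 0.1, "wx": 0.0, "wy": 0.0, "wz": 0.0}, {"dx": -0.9, "dy": -7.5, "dz": 1.0, "wx": 0.0, "wy": 0.0, "wz": 0.0}, {"dx": -1.8, "dy": -7.2, "dz": 2.1, "wx": 0.0, "wy": 0.0, "wz": 0.0}, {"dx": -2.5, "dy": -6.6, "dz": 3.0, "wx": 0.0, "wy": 0.0, "wz": 0.0}]
[{"dx": -3.2, "dy": -5.8, "dz": 3.8, "wx": 0.0, "wy": 0.0, "wz": 0.0}, {"dx": -3.8, "dy": -4.9, "dz": 4.6, "wx": 0.0, "wy": 0.0, "wz": 0.0}, {"dx": -4.3, "dy": -3.7, "dz": 5.1, "wx": 0.0, "wy": 0.0, "wz": 0.0}, {"dx": -4.7, "dy": -2.5, "dz": 5.6, "wx": 0.0, "wy": 0
[... 1584 characters left out ...]
, "wy": 0.0, "wz": 0.0}, {"dx": 3.7, "dy": -5.0, "dz": -4.4, "wx": 0.0, "wy": 0.0, "wz": 0.0}, {"dx": 3.1, "dy": -5.9, "dz": -3.8, "wx": 0.0, "wy": 0.0, "wz": 0.0}, {"dx": 2.4, "dy": -6.7, "dz": -2.8, "wx": 0.0, "wy": 0.0, "wz": 0.0}, {"dx": 1.7, "dy": -7.2, "dz": -2.0, "wx": 0.0, "wy": 0.0, "wz": 0.0}, {"dx": 0.8, "dy": -7.6, "dz": -0.9, "wx": 0.0, "wy": 0.0, "wz": 0.0}, {"dx": -0.1, "dy": -7.7, "dz": 0.1, "wx": 0.0, "wy": 0.0, "wz": 0.0}, {"dx": -0.9, "dy": -7.5, "dz": 1.0, "wx": 0.0, "wy": 0.0, "wz": 0.0}, {"dx": -1.8, "dy": -7.2, "dz": 2.1, "wx": 0.0, "wy": 0.0, "wz": 0.0}, {"dx": -2.5, "dy": -6.6, "dz": 3.0, "wx": 0.0, "wy": 0.0, "wz": 0.0}]
end tcp [ 0.45950103 -0.24334741  0.10782276]
```

arm_command:
  series:
    - {"dx": -0.9,"dy": 0.0,"dz": -0.8,"wx": 0.0,"wy": 0.0,"wz": 0.0}
    - {"dx": -1.2,"dy": 0.0,"dz": -0.9,"wx": 0.0,"wy": 0.0,"wz": 0.0}
    - {"dx": 5.2,"dy": 0.6,"dz": -6.1,"wx": 0.0,"wy": 0.0,"wz": 0.0}
    - {"dx": 5.7,"dy": 0.7,"dz": -6.9,"wx": 0.0,"wy": 0.0,"wz": 0.0}
    - {"dx": 5.8,"dy": 0.6,"dz": -6.9,"wx": 0.0,"wy": 0.0,"wz": 0.0}
    - {"dx": 5.8,"dy": 0.7,"dz": -6.9,"wx": 0.0,"wy": 0.0,"wz": 0.0}
    - {"dx": 3.8,"dy": 0.5,"dz": -4.5,"wx": 0.0,"wy": 0.0,"wz": 0.0}
    - {"dx": 2.0,"dy": 0.2,"dz": -2.3,"wx": 0.0,"wy": 0.0,"wz": 0.0}
    - {"dx": -0.1,"dy": -7.7,"dz": 0.1,"wx": 0.0,"wy": 0.0,"wz": 0.0}
    - {"dx": -0.9,"dy": -7.5,"dz": 1.0,"wx": 0.0,"wy": 0.0,"wz": 0.0}
    - {"dx": -1.8,"dy": -7.2,"dz": 2.1,"wx": 0.0,"wy": 0.0,"wz": 0.0}
    - {"dx": -2.5,"dy": -6.6,"dz": 3.0,"wx": 0.0,"wy": 0.0,"wz": 0.0}

```text
t: 12.53
position: [0.4598, -0.2418, 0.1078]
eef_rot: [[0.553, -0.51, -0.658], [-0.328, -0.86, 0.391], [-0.766, -0.0, -0.643]]
force: [-0.0, 0.3, -0.5]
finger_gap: 0.0127
grasp_force: 68.4
```

arm_command:
  series:
    - {"dx": -3.2,"dy": -5.8,"dz": 3.8,"wx": 0.0,"wy": 0.0,"wz": 0.0}
    - {"dx": -3.8,"dy": -4.9,"dz": 4.6,"wx": 0.0,"wy": 0.0,"wz": 0.0}
    - {"dx": -4.3,"dy": -3.7,"dz": 5.1,"wx": 0.0,"wy": 0.0,"wz": 0.0}
    - {"dx": -4.7,"dy": -2.5,"dz": 5.6,"wx": 0.0,"wy": 0.0,"wz": 0.0}
    - {"dx": -4.8,"dy": -1.3,"dz": 5.7,"wx": 0.0,"wy": 0.0,"wz": 0.0}
    - {"dx": -5.0,"dy": 0.1,"dz": 5.9,"wx": 0.0,"wy": 0.0,"wz": 0.0}

```text
t: 13.03
position: [0.4335, -0.2075, 0.1079]
eef_rot: [[0.553, -0.511, -0.658], [-0.33, -0.859, 0.39], [-0.765, 0.001, -0.644]]
force: [0.5, -6.0, 3.1]
finger_gap: 0.0125
grasp_force: 69.1
```

```bash
python3 - <<'E'
from h import *
np.set_printoptions(precision=4,suppress=True)
f=grab('scene'); print(f['s']['force'],f['s']['t'])
print(arm.tip_of('scene','bowl')[:1])
cv2.imwrite('pics/s4.png',cv2.resize(f['image'][170:270,125:245,::-1],None,fx=5,fy=5,interpolation=cv2.INTER_CUBIC))
E
```

```text
[ 0.5285 -5.9841  3.0833] 13.0333
[]
```

View pics/s4.png

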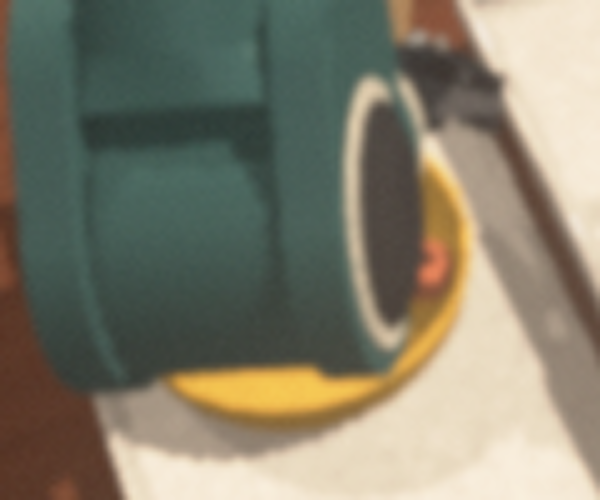

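The arm hides most of the bowl. Only terracotta shows, at about full-frame (223,211.6), close to the wall. I'll work out its position and check the bowl's right rim, at about (218,218.6).

```bash
python3 - <<'E'
from h import *
np.set_printoptions(precision=4,suppress=True)
f=grab('scene'); s=f['s']; print(s['t'],s['force'])
print('terra',atz(f,(223,211.6),.041))
# bowl outline: yellow mask vs projected rim at start centre, shifts
im=cv2.cvtColor(f['image'],cv2.COLOR_RGB2HSV); m=((im[...,0]>18)&(im[...,0]<32)&(im[...,1]>140)&(im[...,2]>90)).astype(np.uint8)
cs=max(cv2.findContours(m[170:270,125:245],cv2.RETR_EXTERNAL,cv2.CHAIN_APPROX_NONE)[0],key=cv2.contourArea)[:,0]+[125,170]
P=np.array([atz(f,(v,u),.053)[:2] for u,v in cs]); 
# outer far arcs only (+x or +y side), robust circle r .085
from scipy.optimize import least_squares
a=P-C; sel=(np.hypot(*a.T)>.075); P=P[sel]
r=least_squares(lambda c:np.hypot(*(P-c).T)-.085,C,loss='soft_l1',f_scale=.001); print('bowl centre',r.x,len(P),np.abs(r.fun).mean())
E
```

```text
13.1333 [-1.0256 -4.417   1.4329]
terra [ 0.5084 -0.2234  0.041 ]
bowl centre [ 0.4795 -0.2822] 54 0.0015881362212624426
```

By this estimate terracotta sits radially outside the foot at about r 66, tipped on the wall, and the bowl has shifted a few mm. I'll back off inward, lift out and look before going on.

arm_command:
  series:
    - {"dx": 0.5,"dy": 7,"dz": -0.5,"wx": 0,"wy": 0,"wz": 0}
    - {"dx": 0.5,"dy": 7,"dz": -0.5,"wx": 0,"wy": 0,"wz": 0}
    - {"dx": -3.8,"dy": 0,"dz": -3.2,"wx": 0,"wy": 0,"wz": 0}
    - {"dx": -15.3,"dy": 0,"dz": -12.9,"wx": 0,"wy": 0,"wz": 0}
    - {"dx": -23,"dy": 0,"dz": -19.3,"wx": 0,"wy": 0,"wz": 0}
    - {"dx": -15.3,"dy": 0,"dz": -12.9,"wx": 0,"wy": 0,"wz": 0}
    - {"dx": 9.9,"dy": 25.8,"dz": -11.7,"wx": 0,"wy": 0,"wz": 0}
    - {"dx": 9.9,"dy": 25.8,"dz": -11.7,"wx": 0,"wy": 0,"wz": 0}
    - {"dx": 9.9,"dy": 25.8,"dz": -11.7,"wx": 0,"wy": 0,"wz": 0}
    - {"dx": 9.9,"dy": 25.8,"dz": -11.7,"wx": 0,"wy": 0,"wz": 0}
    - {"dx": 9.9,"dy": 25.8,"dz": -11.7,"wx": 0,"wy": 0,"wz": 0}
    - {"dx": 9.9,"dy": 25.8,"dz": -11.7,"wx": 0,"wy": 0,"wz": 0}

```text
t: 14.18
position: [0.4281, -0.4015, 0.1827]
eef_rot: [[0.553, -0.511, -0.658], [-0.329, -0.86, 0.391], [-0.766, -0.0, -0.643]]
force: [0.6, 0.1, -0.2]
finger_gap: 0.0126
grasp_force: 68.5
```

arm_command:
  series:
    - {"dx": 9.9,"dy": 25.8,"dz": -11.7,"wx": 0,"wy": 0,"wz": 0}
    - {"dx": 0,"dy": 0,"dz": 0,"wx": 0,"wy": 0,"wz": 0}

```text
t: 14.35
position: [0.4263, -0.435, 0.1818]
eef_rot: [[0.55, -0.515, -0.657], [-0.333, -0.857, 0.393], [-0.766, 0.003, -0.643]]
force: [-1.7, 0.7, -0.5]
finger_gap: 0.0124
grasp_force: 68.5
```

```bash
cat >> h.py <<'E'
from scipy.optimize import least_squares
def bowlfit(f,c0=C):
    im=cv2.cvtColor(f['image'],cv2.COLOR_RGB2HSV); m=((im[...,0]>15)&(im[...,0]<32)&(im[...,1]>140)&(im[...,2]>60)).astype(np.uint8)
    m=cv2.morphologyEx(m,cv2.MORPH_OPEN,np.ones((3,3),np.uint8))
    cs=max(cv2.findContours(m,cv2.RETR_EXTERNAL,cv2.CHAIN_APPROX_NONE)[0],key=cv2.contourArea)[:,0]
    P=np.array([atz(f,(v,u),.053)[:2] for u,v in cs])
    r=least_squares(lambda c:np.hypot(*(P-c).T)-.085,c0,loss='soft_l1',f_scale=.001); return r.x,len(P),np.median(np.abs(r.fun))
E
python3 - <<'E'
from h import *
np.set_printoptions(precision=4,suppress=True)
t=grab('top'); s=t['s']; print(s['t'],s['position'],s['joint_positions'],s['force'],s['finger_gap'])
print('now',bowlfit(t))
t0=dict(t); t0['image']=cv2.imread('pics/top0.png')[:,:,::-1].copy(); print('start',bowlfit(t0))
print('calib', proj(t,(*C,.041)))
cv2.imwrite('pics/t5.png',cv2.resize(t['image'][140:240,280:400,::-1],None,fx=6,fy=6,interpolation=cv2.INTER_CUBIC))
E
```

```text
14.35 [ 0.4263 -0.435   0.1818] [ 0.7101  0.9551 -0.0436  1.0648  0.1476  1.9882 -1.4473] [-1.7367  0.7499 -0.4541] 0.012357640101608464
now (array([ 0.4826, -0.2831]), 176, np.float64(0.0016859456349154617))
start (array([ 0.4827, -0.2844]), 182, np.float64(0.001900656810421987))
calib [192.3 339.3]
```

View pics/t5.png

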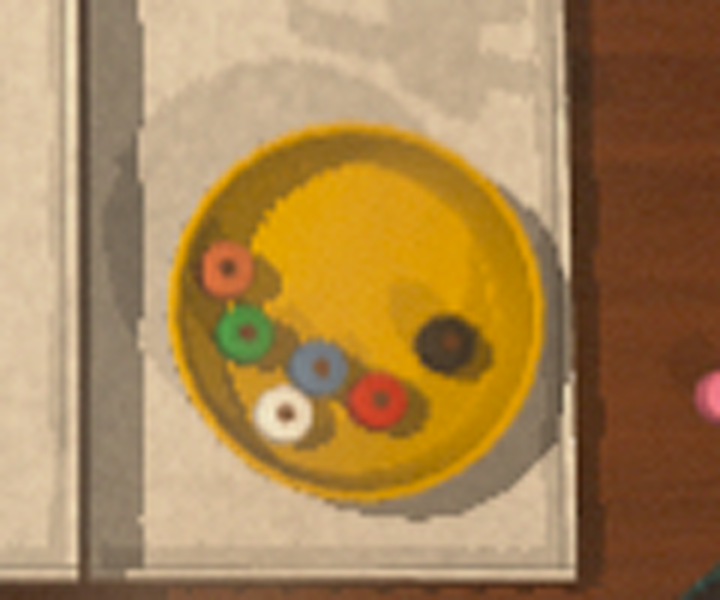

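The bowl has barely moved (about 1 mm). Terracotta at (269,227) and green at (333,245) in the crop lie at the left wall, blue (369,319) is off the middle, and white (413,285), red (401,378) and black (344,445) are on the near side. My foot circle was too small and off-centre by a few mm, so it wedged terracotta outward. I'll use the corrected centre and r≈50 mm, so the beads are pushed along the wall instead of into it.

```bash
sed -i 's/^C=.*/C=np.array([.4826,-.2838])/' h.py; cat >> h.py <<'E'
def at(az,r,z): return np.array([C[0]+r*np.cos(np.radians(az)),C[1]+r*np.sin(np.radians(az)),z])
RS=Rt(np.radians(-30.7),np.radians(50))
def rad(az): # smaller on the handle side
    d=abs((az-149+180)%360-180); return .047+.003*min(1,max(0,(d-30)/30))
E
python3 - <<'E'
from h import *
s=arm.read_state(); R0=np.array(s['eef_rot']); p0=np.array(s['position'])
f0=p0+R0@OFF; w=[]; h=at(0,.048,.10)
rv=Ro.from_matrix(R0.T@RS).as_rotvec()
for k in range(1,8): w.append((f0+(h-f0)*k/7,R0@Ro.from_rotvec(rv*k/7).as_matrix()))
for z in(.08,.06,.045,.038,.0345): w.append((at(0,.048,z),RS))
for k in range(1,49): w.append((at(8*k,rad(8*k),.0345),RS))
rows(p0,R0,w)
E
```

```text
[{"dx": -5.0, "dy": -25.8, "dz": 7.7, "wx": -0.02, "wy": 0.0, "wz": -0.03}, {"dx": -4.9, "dy": -25.8, "dz": 7.7, "wx": -0.01, "wy": -0.01, "wz": -0.03}, {"dx": -4.9, "dy": -25.7, "dz": 7.7, "wx": -0.02, "wy": 0.0, "wz": -0.03}, {"dx": -4.9, "dy": -25.8, "dz": 7.7, "wx": -0.02, "wy": 0.0, "wz": -0.03}, {"dx": -4.9, "dy": -25.8, "dz": 7.6, "wx": -0.02, "wy": 0.0, "wz": -0.03}, {"dx": -4.9, "dy": -25.8, "dz": 7.7, "wx": -0.01, "wy": -0.01, "wz": -0.02}, {"dx": -4.9, "dy": -25.8, "dz": 7.6, "wx": -0.02, "wy": 0.0, "wz": -0.03}, {"dx": 15.3, "dy": 0.0, "dz": 12.9, "wx": 0.0, "wy": 0.0, "wz": 0.0}, {"dx": 15.3, "dy": 0.0, "dz": 12.9, "wx": 0.0, "wy": 0.0, "wz": 0.0}, {"dx": 11.5, "dy": 0.0, "dz": 9.6, "wx": 0.0, "wy": 0.0, "wz": 0.0}, {"dx": 5.4, "dy": 0.0, "dz": 4.5, "wx": 0.0, "wy": 0.0, "wz": 0.0}, {"dx": 2.7, "dy": 0.0, "dz": 2.2, "wx": 0.0, "wy": 0.0, "wz": 0.0}]
[{"dx": -1.5, "dy": -6.8, "dz": 1.8, "wx": 0.0, "wy": 0.0, "wz": 0.0}, {"dx": -3.0, "dy": -5.1, "dz": 3.6, "wx": 0.0, "wy": 0.0, "wz": 0.0}, {"dx": -3.5, "dy": -4.4, "dz": 4.1, "wx": 0.0, "wy": 0.0, "wz": 0.0}, {"dx": -3.8, "
[... 2461 characters left out ...]
, "wy": 0.0, "wz": 0.0}, {"dx": 1.1, "dy": -6.8, "dz": -1.2, "wx": 0.0, "wy": 0.0, "wz": 0.0}, {"dx": 0.4, "dy": -6.9, "dz": -0.5, "wx": 0.0, "wy": 0.0, "wz": 0.0}, {"dx": -0.2, "dy": -7.0, "dz": 0.2, "wx": 0.0, "wy": 0.0, "wz": 0.0}, {"dx": -0.9, "dy": -6.8, "dz": 1.0, "wx": 0.0, "wy": 0.0, "wz": 0.0}, {"dx": -1.4, "dy": -6.6, "dz": 1.7, "wx": 0.0, "wy": 0.0, "wz": 0.0}, {"dx": -2.0, "dy": -6.3, "dz": 2.4, "wx": 0.0, "wy": 0.0, "wz": 0.0}, {"dx": -2.6, "dy": -5.7, "dz": 3.1, "wx": 0.0, "wy": 0.0, "wz": 0.0}, {"dx": -3.0, "dy": -5.1, "dz": 3.6, "wx": 0.0, "wy": 0.0, "wz": 0.0}, {"dx": -3.5, "dy": -4.4, "dz": 4.1, "wx": 0.0, "wy": 0.0, "wz": 0.0}]
end tcp [ 0.46298886 -0.22475294  0.10788926]
```

arm_command:
  series:
    - {"dx": -5.0,"dy": -25.8,"dz": 7.7,"wx": 0,"wy": 0,"wz": -0.03}
    - {"dx": -4.9,"dy": -25.8,"dz": 7.7,"wx": 0,"wy": 0,"wz": -0.03}
    - {"dx": -4.9,"dy": -25.7,"dz": 7.7,"wx": 0,"wy": 0.0,"wz": -0.03}
    - {"dx": -4.9,"dy": -25.8,"dz": 7.7,"wx": -0.02,"wy": 0.0,"wz": -0.03}
    - {"dx": -4.9,"dy": -25.8,"dz": 7.6,"wx": -0.02,"wy": 0.0,"wz": -0.03}
    - {"dx": -4.9,"dy": -25.8,"dz": 7.7,"wx": -0.01,"wy": -0.01,"wz": -0.02}
    - {"dx": -4.9,"dy": -25.8,"dz": 7.6,"wx": -0.02,"wy": 0.0,"wz": -0.03}
    - {"dx": 15.3,"dy": 0.0,"dz": 12.9,"wx": 0.0,"wy": 0.0,"wz": 0.0}
    - {"dx": 15.3,"dy": 0.0,"dz": 12.9,"wx": 0.0,"wy": 0.0,"wz": 0.0}
    - {"dx": 0,"dy": 0.0,"dz": 0,"wx": 0.0,"wy": 0.0,"wz": 0.0}

```text
t: 15.23
position: [0.465, -0.2408, 0.1319]
eef_rot: [[0.552, -0.507, -0.662], [-0.323, -0.862, 0.391], [-0.768, -0.002, -0.64]]
force: [-1.3, 0.7, -1.1]
finger_gap: 0.013
grasp_force: 68.5
```

```bash
python3 - <<'E'
from h import *
s=arm.read_state(); R0=np.array(s['eef_rot']); p0=np.array(s['position']); f=p0+R0@OFF
print(s['t'],f,at(0,.048,.06),np.degrees(Ro.from_matrix(R0.T@RS).as_rotvec()),s['joint_positions'][5])
E
```

```text
15.2333 [ 0.53024612 -0.27898882  0.05821362] [ 0.5306 -0.2838  0.06  ] [0.1119996  0.20722948 0.24549922] 1.7830748444415125
```

arm_command:
  series:
    - {"dx": 7,"dy": 2,"dz": 5,"wx": 0,"wy": 0.1,"wz": 0.1}
    - {"dx": 7,"dy": 2.1,"dz": 4.8,"wx": 0,"wy": 0.1,"wz": 0.1}
    - {"dx": 4,"dy": 0.0,"dz": 2.6,"wx": 0.0,"wy": 0.0,"wz": 0.0}
    - {"dx": 1.7,"dy": 0.0,"dz": 1,"wx": 0.0,"wy": 0.0,"wz": 0.0}
    - {"dx": 0,"dy": 0.0,"dz": 0,"wx": 0.0,"wy": 0.0,"wz": 0.0}

```text
t: 15.65
position: [0.466, -0.2473, 0.1104]
eef_rot: [[0.555, -0.51, -0.657], [-0.33, -0.86, 0.389], [-0.764, 0.001, -0.646]]
force: [0.1, -0.3, -1.0]
finger_gap: 0.0125
grasp_force: 68.5
```

arm_command:
  series:
    - {"dx": -1.5,"dy": -6.8,"dz": 1.8,"wx": 0.0,"wy": 0.0,"wz": 0.0}
    - {"dx": -3.0,"dy": -5.1,"dz": 3.6,"wx": 0.0,"wy": 0.0,"wz": 0.0}
    - {"dx": -3.5,"dy": -4.4,"dz": 4.1,"wx": 0.0,"wy": 0.0,"wz": 0.0}
    - {"dx": -3.8,"dy": -3.7,"dz": 4.6,"wx": 0.0,"wy": 0.0,"wz": 0.0}
    - {"dx": -4.1,"dy": -2.7,"dz": 4.9,"wx": 0.0,"wy": 0.0,"wz": 0.0}
    - {"dx": -4.4,"dy": -1.9,"dz": 5.2,"wx": 0.0,"wy": 0.0,"wz": 0.0}

```text
t: 16.15
position: [0.451, -0.2091, 0.1105]
eef_rot: [[0.556, -0.51, -0.657], [-0.33, -0.86, 0.389], [-0.763, 0.001, -0.646]]
force: [1.0, -0.2, -0.5]
finger_gap: 0.0125
grasp_force: 68.5
```

```bash
cat > st.py <<'E'
from h import *
s=arm.read_state(); R0=np.array(s['eef_rot']); p0=np.array(s['position']); f=p0+R0@OFF; d=f[:2]-C
print(round(s['t'],2),'foot',np.round(f,4),'az',round(np.degrees(np.arctan2(d[1],d[0])),1),'r',round(np.hypot(*d),4),'F',np.round(s['force'],1),'rot',np.round(np.degrees(Ro.from_matrix(R0.T@RS).as_rotvec()),2),'j6',round(s['joint_positions'][5],3))
E
python3 st.py
```

```text
16.15 foot [ 0.5166 -0.248   0.0375] az 46.5 r 0.0493 F [ 1.  -0.2 -0.5] rot [ 0.08 -0.24  0.  ] j6 1.698
```

arm_command:
  series:
    - {"dx": -3.4,"dy": -0.9,"dz": 6.1,"wx": 0.0,"wy": 0.0,"wz": 0.0}
    - {"dx": -3.5,"dy": 0.1,"dz": 6.1,"wx": 0.0,"wy": 0.0,"wz": 0.0}
    - {"dx": -4.4,"dy": 1.1,"dz": 5.3,"wx": 0.0,"wy": 0.0,"wz": 0.0}
    - {"dx": -4.3,"dy": 2.0,"dz": 5.1,"wx": 0.0,"wy": 0.0,"wz": 0.0}

```text
t: 16.48
position: [0.4261, -0.1985, 0.1077]
eef_rot: [[0.555, -0.511, -0.656], [-0.332, -0.86, 0.388], [-0.763, 0.002, -0.647]]
force: [1.6, -6.0, 2.2]
finger_gap: 0.0125
grasp_force: 69.2
```

arm_command:
  series:
    - {"dx": -4.1,"dy": 2.9,"dz": 4.9,"wx": 0.0,"wy": 0.0,"wz": 0.0}
    - {"dx": -3.5,"dy": 4.3,"dz": 4.1,"wx": 0.0,"wy": 0.0,"wz": 0.0}
    - {"dx": -3.0,"dy": 5.1,"dz": 3.6,"wx": 0.0,"wy": 0.0,"wz": 0.0}

```text
t: 16.73
position: [0.4055, -0.2003, 0.1077]
eef_rot: [[0.555, -0.51, -0.657], [-0.331, -0.86, 0.389], [-0.763, 0.001, -0.646]]
force: [0.2, 0.7, -0.4]
finger_gap: 0.0127
grasp_force: 68.5
```

```bash
python3 st.py
```

```text
16.73 foot [ 0.4711 -0.2393  0.0347] az 104.5 r 0.046 F [ 0.2  0.7 -0.4] rot [ 0.06 -0.25 -0.04] j6 1.627
```

arm_command:
  series:
    - {"dx": -2.5,"dy": 5.6,"dz": 2.9,"wx": 0.0,"wy": 0.0,"wz": 0.0}
    - {"dx": -1.9,"dy": 5.9,"dz": 2.4,"wx": 0.0,"wy": 0.0,"wz": 0.0}
    - {"dx": -1.8,"dy": 5.9,"dz": 2.1,"wx": 0.0,"wy": 0.0,"wz": 0.0}

```text
t: 16.98
position: [0.3888, -0.2106, 0.1077]
eef_rot: [[0.556, -0.51, -0.656], [-0.33, -0.86, 0.389], [-0.763, 0.001, -0.646]]
force: [2.6, -2.0, 3.0]
finger_gap: 0.0124
grasp_force: 69.1
```

arm_command:
  series:
    - {"dx": -1.3,"dy": 6.3,"dz": 1.5,"wx": 0.0,"wy": 0.0,"wz": 0.0}
    - {"dx": -0.6,"dy": 6.4,"dz": 0.8,"wx": 0.0,"wy": 0.0,"wz": 0.0}
    - {"dx": -0.1,"dy": 6.6,"dz": 0.1,"wx": 0.0,"wy": 0.0,"wz": 0.0}

```text
t: 17.23
position: [0.3766, -0.2254, 0.1077]
eef_rot: [[0.556, -0.51, -0.656], [-0.33, -0.86, 0.389], [-0.763, -0.0, -0.646]]
force: [6.1, 0.4, 4.3]
finger_gap: 0.0129
grasp_force: 69.7
```

arm_command:
  series:
    - {"dx": 0.5,"dy": 6.5,"dz": -0.6,"wx": 0.0,"wy": 0.0,"wz": 0.0}
    - {"dx": 1.0,"dy": 6.3,"dz": -1.2,"wx": 0.0,"wy": 0.0,"wz": 0.0}
    - {"dx": 1.6,"dy": 6.1,"dz": -2.0,"wx": 0.0,"wy": 0.0,"wz": 0.0}

```text
t: 17.48
position: [0.3712, -0.2445, 0.1079]
eef_rot: [[0.556, -0.51, -0.657], [-0.33, -0.86, 0.389], [-0.763, 0.001, -0.646]]
force: [2.9, -1.2, 2.0]
finger_gap: 0.0128
grasp_force: 69.1
```

```bash
python3 st.py
```

```text
17.48 foot [ 0.4367 -0.2834  0.0349] az 179.5 r 0.0459 F [ 2.9 -1.2  2. ] rot [ 0.05 -0.26  0.  ] j6 1.62
```

arm_command:
  series:
    - {"dx": 1.9,"dy": 5.9,"dz": -2.2,"wx": 0.0,"wy": 0.0,"wz": 0.0}
    - {"dx": 2.3,"dy": 5.7,"dz": -2.7,"wx": 0.0,"wy": 0.0,"wz": 0.0}
    - {"dx": 2.9,"dy": 5.3,"dz": -3.4,"wx": 0.0,"wy": 0.0,"wz": 0.0}
    - {"dx": 3.3,"dy": 4.6,"dz": -4.0,"wx": 0.0,"wy": 0.0,"wz": 0.0}

```text
t: 17.82
position: [0.3738, -0.2714, 0.1076]
eef_rot: [[0.555, -0.51, -0.657], [-0.33, -0.86, 0.389], [-0.764, 0.001, -0.645]]
force: [-0.5, 0.3, 0.2]
finger_gap: 0.0125
grasp_force: 68.6
```

arm_command:
  series:
    - {"dx": 3.9,"dy": 3.3,"dz": -4.7,"wx": 0.0,"wy": 0.0,"wz": 0.0}
    - {"dx": 4.3,"dy": 2.3,"dz": -5.0,"wx": 0.0,"wy": 0.0,"wz": 0.0}
    - {"dx": 4.4,"dy": 1.4,"dz": -5.3,"wx": 0.0,"wy": 0.0,"wz": 0.0}
    - {"dx": 4.4,"dy": 0.4,"dz": -5.3,"wx": 0.0,"wy": 0.0,"wz": 0.0}

```text
t: 18.15
position: [0.3936, -0.291, 0.1078]
eef_rot: [[0.555, -0.51, -0.657], [-0.33, -0.86, 0.389], [-0.763, 0.001, -0.646]]
force: [-0.5, 0.2, 0.1]
finger_gap: 0.0127
grasp_force: 68.6
```

```bash
python3 st.py
```

```text
18.15 foot [ 0.4592 -0.33    0.0348] az -116.9 r 0.0518 F [-0.5  0.2  0.1] rot [ 0.06 -0.24 -0.02] j6 1.69
```

Low forces, so I finish this turn and pass +x again.

arm_command:
  series:
    - {"dx": 4.5,"dy": -0.6,"dz": -5.3,"wx": 0.0,"wy": 0.0,"wz": 0.0}
    - {"dx": 4.4,"dy": -1.5,"dz": -5.2,"wx": 0.0,"wy": 0.0,"wz": 0.0}
    - {"dx": 4.2,"dy": -2.5,"dz": -5.0,"wx": 0.0,"wy": 0.0,"wz": 0.0}
    - {"dx": 3.9,"dy": -3.4,"dz": -4.7,"wx": 0.0,"wy": 0.0,"wz": 0.0}
    - {"dx": 3.6,"dy": -4.1,"dz": -4.3,"wx": 0.0,"wy": 0.0,"wz": 0.0}
    - {"dx": 3.2,"dy": -4.9,"dz": -3.8,"wx": 0.0,"wy": 0.0,"wz": 0.0}

```text
t: 18.65
position: [0.4343, -0.2946, 0.1079]
eef_rot: [[0.555, -0.51, -0.657], [-0.33, -0.86, 0.389], [-0.763, 0.001, -0.646]]
force: [0.3, 0.3, -0.3]
finger_gap: 0.0127
grasp_force: 68.7
```

arm_command:
  series:
    - {"dx": 2.7,"dy": -5.6,"dz": -3.3,"wx": 0.0,"wy": 0.0,"wz": 0.0}
    - {"dx": 2.2,"dy": -6.1,"dz": -2.6,"wx": 0.0,"wy": 0.0,"wz": 0.0}
    - {"dx": 1.6,"dy": -6.5,"dz": -1.9,"wx": 0.0,"wy": 0.0,"wz": 0.0}
    - {"dx": 1.1,"dy": -6.8,"dz": -1.2,"wx": 0.0,"wy": 0.0,"wz": 0.0}
    - {"dx": 0.4,"dy": -6.9,"dz": -0.5,"wx": 0.0,"wy": 0.0,"wz": 0.0}
    - {"dx": -0.2,"dy": -7.0,"dz": 0.2,"wx": 0.0,"wy": 0.0,"wz": 0.0}

```text
t: 19.15
position: [0.4642, -0.2668, 0.108]
eef_rot: [[0.555, -0.51, -0.657], [-0.33, -0.86, 0.389], [-0.763, 0.001, -0.646]]
force: [-1.0, 0.3, 0.2]
finger_gap: 0.0128
grasp_force: 68.7
```

```bash
python3 st.py
```

```text
19.15 foot [ 0.5297 -0.3057  0.0349] az -25.0 r 0.052 F [-1.   0.3  0.2] rot [ 0.06 -0.23 -0.01] j6 1.765
```

arm_command:
  series:
    - {"dx": -0.9,"dy": -6.8,"dz": 1.0,"wx": 0.0,"wy": 0.0,"wz": 0.0}
    - {"dx": -1.4,"dy": -6.6,"dz": 1.7,"wx": 0.0,"wy": 0.0,"wz": 0.0}
    - {"dx": -2.0,"dy": -6.3,"dz": 2.4,"wx": 0.0,"wy": 0.0,"wz": 0.0}
    - {"dx": -2.6,"dy": -5.7,"dz": 3.1,"wx": 0.0,"wy": 0.0,"wz": 0.0}
    - {"dx": -3.0,"dy": -5.1,"dz": 3.6,"wx": 0.0,"wy": 0.0,"wz": 0.0}
    - {"dx": -3.5,"dy": -4.4,"dz": 4.1,"wx": 0.0,"wy": 0.0,"wz": 0.0}

```text
t: 19.65
position: [0.4635, -0.2262, 0.1079]
eef_rot: [[0.555, -0.51, -0.657], [-0.33, -0.86, 0.389], [-0.763, 0.001, -0.646]]
force: [0.5, 0.6, -1.6]
finger_gap: 0.0123
grasp_force: 68.7
```

arm_command:
  series:
    - {"dx": -3.8,"dy": -3.7,"dz": 4.6,"wx": 0.0,"wy": 0.0,"wz": 0.0}
    - {"dx": -4.1,"dy": -2.7,"dz": 4.9,"wx": 0.0,"wy": 0.0,"wz": 0.0}
    - {"dx": -4.4,"dy": -1.9,"dz": 5.2,"wx": 0.0,"wy": 0.0,"wz": 0.0}
    - {"dx": -4.4,"dy": -0.9,"dz": 5.3,"wx": 0.0,"wy": 0.0,"wz": 0.0}
    - {"dx": -4.5,"dy": 0.1,"dz": 5.3,"wx": 0.0,"wy": 0.0,"wz": 0.0}

```text
t: 20.07
position: [0.4391, -0.2026, 0.1079]
eef_rot: [[0.555, -0.511, -0.657], [-0.332, -0.86, 0.388], [-0.763, 0.002, -0.646]]
force: [-2.5, -6.1, 2.6]
finger_gap: 0.0126
grasp_force: 69.3
```

arm_command:
  series:
    - {"dx": -4.4,"dy": 1.1,"dz": 5.3,"wx": 0.0,"wy": 0.0,"wz": 0.0}
    - {"dx": -4.3,"dy": 2.0,"dz": 5.1,"wx": 0.0,"wy": 0.0,"wz": 0.0}
    - {"dx": -4.1,"dy": 2.9,"dz": 4.9,"wx": 0.0,"wy": 0.0,"wz": 0.0}

```text
t: 20.32
position: [0.4191, -0.1968, 0.1077]
eef_rot: [[0.555, -0.51, -0.657], [-0.33, -0.86, 0.389], [-0.763, 0.001, -0.646]]
force: [-0.0, 0.8, -0.1]
finger_gap: 0.0128
grasp_force: 68.7
```

```bash
python3 st.py
```

```text
20.32 foot [ 0.4846 -0.2358  0.0347] az 87.6 r 0.0481 F [-0.   0.8 -0.1] rot [ 0.05 -0.24 -0.01] j6 1.641
```

arm_command:
  series:
    - {"dx": -3.5,"dy": 4.3,"dz": 4.1,"wx": 0.0,"wy": 0.0,"wz": 0.0}
    - {"dx": -3.0,"dy": 5.1,"dz": 3.6,"wx": 0.0,"wy": 0.0,"wz": 0.0}
    - {"dx": -2.5,"dy": 5.6,"dz": 2.9,"wx": 0.0,"wy": 0.0,"wz": 0.0}
    - {"dx": -1.9,"dy": 5.9,"dz": 2.4,"wx": 0.0,"wy": 0.0,"wz": 0.0}
    - {"dx": -1.8,"dy": 5.9,"dz": 2.1,"wx": 0.0,"wy": 0.0,"wz": 0.0}

```text
t: 20.73
position: [0.3885, -0.2107, 0.1076]
eef_rot: [[0.555, -0.51, -0.657], [-0.33, -0.86, 0.389], [-0.763, 0.001, -0.646]]
force: [0.6, -0.5, -0.4]
finger_gap: 0.0128
grasp_force: 68.7
```

arm_command:
  series:
    - {"dx": -1.3,"dy": 6.3,"dz": 1.5,"wx": 0.0,"wy": 0.0,"wz": 0.0}
    - {"dx": -0.6,"dy": 6.4,"dz": 0.8,"wx": 0.0,"wy": 0.0,"wz": 0.0}
    - {"dx": -0.1,"dy": 6.6,"dz": 0.1,"wx": 0.0,"wy": 0.0,"wz": 0.0}
    - {"dx": 0.5,"dy": 6.5,"dz": -0.6,"wx": 0.0,"wy": 0.0,"wz": 0.0}

```text
t: 21.07
position: [0.374, -0.2318, 0.1077]
eef_rot: [[0.556, -0.51, -0.656], [-0.33, -0.86, 0.389], [-0.763, 0.0, -0.647]]
force: [5.5, 1.8, 2.4]
finger_gap: 0.0124
grasp_force: 69.6
```

arm_command:
  series:
    - {"dx": 1.0,"dy": 6.3,"dz": -1.2,"wx": 0.0,"wy": 0.0,"wz": 0.0}
    - {"dx": 1.6,"dy": 6.1,"dz": -2.0,"wx": 0.0,"wy": 0.0,"wz": 0.0}
    - {"dx": 1.9,"dy": 5.9,"dz": -2.2,"wx": 0.0,"wy": 0.0,"wz": 0.0}
    - {"dx": 2.3,"dy": 5.7,"dz": -2.7,"wx": 0.0,"wy": 0.0,"wz": 0.0}
    - {"dx": 2.9,"dy": 5.3,"dz": -3.4,"wx": 0.0,"wy": 0.0,"wz": 0.0}
    - {"dx": 3.3,"dy": 4.6,"dz": -4.0,"wx": 0.0,"wy": 0.0,"wz": 0.0}

```text
t: 21.57
position: [0.3737, -0.2715, 0.1076]
eef_rot: [[0.554, -0.51, -0.657], [-0.33, -0.86, 0.389], [-0.764, 0.001, -0.645]]
force: [0.0, -0.2, -0.7]
finger_gap: 0.0126
grasp_force: 68.8
```

arm_command:
  series:
    - {"dx": 3.9,"dy": 3.3,"dz": -4.7,"wx": 0.0,"wy": 0.0,"wz": 0.0}
    - {"dx": 4.3,"dy": 2.3,"dz": -5.0,"wx": 0.0,"wy": 0.0,"wz": 0.0}
    - {"dx": 4.4,"dy": 1.4,"dz": -5.3,"wx": 0.0,"wy": 0.0,"wz": 0.0}
    - {"dx": 4.4,"dy": 0.4,"dz": -5.3,"wx": 0.0,"wy": 0.0,"wz": 0.0}
    - {"dx": 4.5,"dy": -0.6,"dz": -5.3,"wx": 0.0,"wy": 0.0,"wz": 0.0}
    - {"dx": 4.4,"dy": -1.5,"dz": -5.2,"wx": 0.0,"wy": 0.0,"wz": 0.0}
    - {"dx": 4.2,"dy": -2.5,"dz": -5.0,"wx": 0.0,"wy": 0.0,"wz": 0.0}
    - {"dx": 3.9,"dy": -3.4,"dz": -4.7,"wx": 0.0,"wy": 0.0,"wz": 0.0}

```text
t: 22.23
position: [0.4206, -0.2972, 0.1079]
eef_rot: [[0.555, -0.51, -0.657], [-0.33, -0.86, 0.389], [-0.763, 0.001, -0.646]]
force: [0.3, 0.0, -0.5]
finger_gap: 0.0131
grasp_force: 68.8
```

```bash
python3 st.py
```

```text
22.23 foot [ 0.4862 -0.3361  0.0348] az -86.1 r 0.0524 F [ 0.3  0.  -0.5] rot [ 0.06 -0.24 -0.02] j6 1.731
```

arm_command:
  series:
    - {"dx": -3.8,"dy": 0,"dz": -3.2,"wx": 0,"wy": 0,"wz": 0}
    - {"dx": -15.3,"dy": 0,"dz": -12.9,"wx": 0,"wy": 0,"wz": 0}
    - {"dx": -23,"dy": 0,"dz": -19.3,"wx": 0,"wy": 0,"wz": 0}
    - {"dx": -11.5,"dy": 0,"dz": -9.7,"wx": 0,"wy": 0,"wz": 0}
    - {"dx": 0,"dy": 20,"dz": 0,"wx": 0,"wy": 0,"wz": 0}
    - {"dx": 0,"dy": 30,"dz": 0,"wx": 0,"wy": 0,"wz": 0}
    - {"dx": 0,"dy": 30,"dz": 0,"wx": 0,"wy": 0,"wz": 0}
    - {"dx": 0,"dy": 30,"dz": 0,"wx": 0,"wy": 0,"wz": 0}
    - {"dx": 0,"dy": 30,"dz": 0,"wx": 0,"wy": 0,"wz": 0}
    - {"dx": 0,"dy": 20,"dz": 0,"wx": 0,"wy": 0,"wz": 0}
    - {"dx": 0,"dy": 0,"dz": 0,"wx": 0,"wy": 0,"wz": 0}

```text
t: 23.15
position: [0.3348, -0.4381, 0.1784]
eef_rot: [[0.552, -0.514, -0.656], [-0.335, -0.858, 0.391], [-0.764, 0.004, -0.646]]
force: [-0.4, 0.4, -0.8]
finger_gap: 0.0127
grasp_force: 68.8
```

```bash
python3 st.py; python3 - <<'E'
from h import *
t=grab('top'); print('now',bowlfit(t))
save(t,'t6full'); t6=dict(t)
cv2.imwrite('pics/t6.png',cv2.resize(t['image'][140:240,280:400,::-1],None,fx=6,fy=6,interpolation=cv2.INTER_CUBIC))
E
```

```text
23.15 foot [ 0.4    -0.4775  0.1054] az -113.1 r 0.2106 F [-0.4  0.4 -0.8] rot [-0.05 -0.22 -0.34] j6 1.854
now (array([ 0.48185057, -0.27356481]), 179, np.float64(0.0018957783668543393))
```

View pics/t6.png

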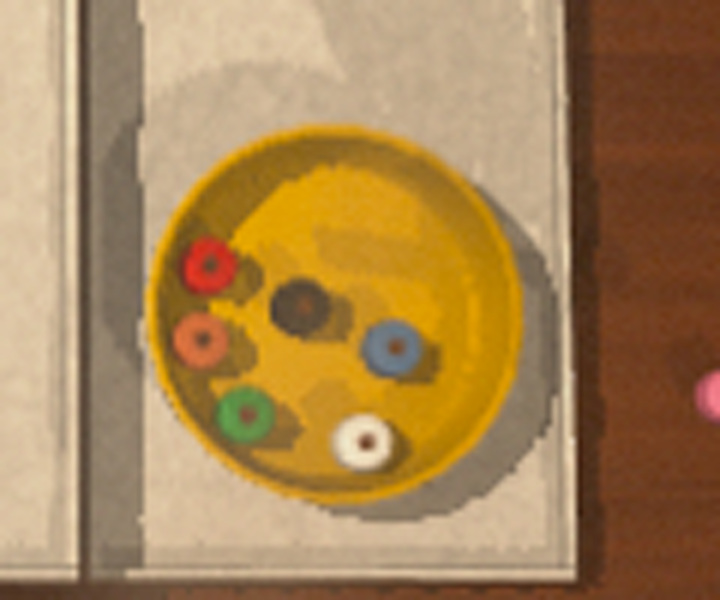

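```bash
python3 - <<'E'
from h import *
t=grab('top'); P=lambda r,c:(140+r/6,280+c/6)
st=dict(b0=(.481,-.2879),b1=(.5177,-.2654),b2=(.4861,-.2402),b3=(.4436,-.2573),b4=(.4427,-.2958),b5=(.4667,-.3283))
now=dict(b0=(348,394),b1=(340,203),b2=(414,245),b3=(442,364),b4=(265,209),b5=(306,300))
B=np.array([.4818,-.2736])
for k in st:
    p=atz(t,P(*now[k]),.041)[:2]; print(k,p.round(4),'moved',round(np.hypot(*(p-st[k]))*1000,1),'from bowl c',round(np.hypot(*(p-B))*1000,1))
E
```

```text
b0 [ 0.4654 -0.3027] moved 21.5 from bowl c 33.4
b1 [ 0.4708 -0.2169] moved 67.5 from bowl c 57.8
b2 [ 0.4375 -0.2345] moved 48.9 from bowl c 59.1
b3 [ 0.4238 -0.2874] moved 36.0 from bowl c 59.6
b4 [ 0.5042 -0.2208] moved 97.0 from bowl c 57.4
b5 [ 0.485 -0.261] moved 69.8 from bowl c 13.0
```

All beads are over 21 mm from their start, none is more than 60 mm from the bowl's centre, and the bowl has shifted only about 11 mm. The crop shows red (265,209), terracotta (340,203), green (414,245), white (442,364), blue (348,394) and black (306,300). Next I bring the stirrer back.

```bash
python3 - <<'E'
from h import *
s=arm.read_state(); R0=np.array(s['eef_rot']); p0=np.array(s['position']); R1=Rt(-.117,0)
a=p0+[0,0,.07]; b=np.array([.5532,-.0501,.1947]); w=[]
for h in(.02,.05,.07): w.append((p0+[0,0,h]+R0@OFF,R0))
rv=Ro.from_matrix(R0.T@R1).as_rotvec(); N=20
for k in range(1,N+1):
    x=k/N; R=R0@Ro.from_rotvec(rv*x).as_matrix(); w.append((a+(b-a)*x+R@OFF,R))
w.append(w[-1])
rows(p0,R0,w)
E
```

```text
[{"dx": -15.3, "dy": 0.0, "dz": -12.9, "wx": 0.0, "wy": 0.0, "wz": 0.0}, {"dx": -22.9, "dy": 0.0, "dz": -19.4, "wx": 0.0, "wy": 0.0, "wz": 0.0}, {"dx": -15.2, "dy": 0.1, "dz": -12.9, "wx": 0.0, "wy": 0.0, "wz": 0.0}, {"dx": 1.6, "dy": -22.1, "dz": 2.1, "wx": -0.52, "wy": 2.45, "wz": -1.13}, {"dx": 2.0, "dy": -22.0, "dz": 2.1, "wx": -0.52, "wy": 2.45, "wz": -1.12}, {"dx": 2.4, "dy": -22.0, "dz": 1.9, "wx": -0.52, "wy": 2.45, "wz": -1.13}, {"dx": 2.7, "dy": -22.0, "dz": 1.8, "wx": -0.52, "wy": 2.45, "wz": -1.12}, {"dx": 3.0, "dy": -21.9, "dz": 1.8, "wx": -0.52, "wy": 2.46, "wz": -1.13}, {"dx": 3.4, "dy": -21.9, "dz": 1.7, "wx": -0.51, "wy": 2.45, "wz": -1.13}, {"dx": 3.8, "dy": -21.8, "dz": 1.6, "wx": -0.52, "wy": 2.45, "wz": -1.12}, {"dx": 4.1, "dy": -21.7, "dz": 1.7, "wx": -0.52, "wy": 2.45, "wz": -1.13}, {"dx": 4.5, "dy": -21.7, "dz": 1.6, "wx": -0.52, "wy": 2.45, "wz": -1.12}]
[{"dx": 4.9, "dy": -21.6, "dz": 1.6, "wx": -0.52, "wy": 2.45, "wz": -1.13}, {"dx": 5.2, "dy": -21.6, "dz": 1.6, "wx": -0.52, "wy": 2.45, "wz": -1.13}, {"dx": 5.5, "dy": -21.4, "dz": 1.7, "wx": -0.52, "wy": 2.45, "wz": -1.12}, {"dx": 5.9, "dy": -21.4, "dz": 1.7, "wx": -0.52, "wy": 2.45, "wz": -1.13}, {"dx": 6.3, "dy": -21.2, "dz": 1.8, "wx": -0.52, "wy": 2.45, "wz": -1.12}, {"dx": 6.5, "dy": -21.1, "dz": 1.9, "wx": -0.52, "wy": 2.46, "wz": -1.13}, {"dx": 6.9, "dy": -21.0, "dz": 1.9, "wx": -0.52, "wy": 2.45, "wz": -1.13}, {"dx": 7.3, "dy": -20.9, "dz": 2.1, "wx": -0.52, "wy": 2.45, "wz": -1.12}, {"dx": 7.5, "dy": -20.8, "dz": 2.2, "wx": -0.51, "wy": 2.45, "wz": -1.13}, {"dx": 7.9, "dy": -20.6, "dz": 2.4, "wx": -0.52, "wy": 2.45, "wz": -1.12}, {"dx": 8.2, "dy": -20.5, "dz": 2.5, "wx": -0.52, "wy": 2.45, "wz": -1.13}, {"dx": 0.0, "dy": 0.0, "dz": 0.0, "wx": 0.0, "wy": 0.0, "wz": 0.0}]
end tcp [ 0.55323381 -0.05012455  0.19468038]
```

arm_command:
  series:
    - {"dx": -15.3,"dy": 0.0,"dz": -12.9,"wx": 0.0,"wy": 0.0,"wz": 0.0}
    - {"dx": -22.9,"dy": 0.0,"dz": -19.4,"wx": 0.0,"wy": 0.0,"wz": 0.0}
    - {"dx": -15.2,"dy": 0.1,"dz": -12.9,"wx": 0.0,"wy": 0.0,"wz": 0.0}
    - {"dx": 1.6,"dy": -22.1,"dz": 2.1,"wx": -0.52,"wy": 2.45,"wz": -1.13}
    - {"dx": 2.0,"dy": -22.0,"dz": 2.1,"wx": -0.52,"wy": 2.45,"wz": -1.12}
    - {"dx": 2.4,"dy": -22.0,"dz": 1.9,"wx": -0.52,"wy": 2.45,"wz": -1.13}
    - {"dx": 2.7,"dy": -22.0,"dz": 1.8,"wx": -0.52,"wy": 2.45,"wz": -1.12}
    - {"dx": 3.0,"dy": -21.9,"dz": 1.8,"wx": -0.52,"wy": 2.46,"wz": -1.13}
    - {"dx": 3.4,"dy": -21.9,"dz": 1.7,"wx": -0.51,"wy": 2.45,"wz": -1.13}
    - {"dx": 3.8,"dy": -21.8,"dz": 1.6,"wx": -0.52,"wy": 2.45,"wz": -1.12}
    - {"dx": 4.1,"dy": -21.7,"dz": 1.7,"wx": -0.52,"wy": 2.45,"wz": -1.13}
    - {"dx": 4.5,"dy": -21.7,"dz": 1.6,"wx": -0.52,"wy": 2.45,"wz": -1.12}

```text
t: 24.25
position: [0.4358, -0.2589, 0.2243]
eef_rot: [[0.844, -0.337, -0.417], [-0.28, -0.94, 0.193], [-0.457, -0.046, -0.888]]
force: [0.6, -0.6, -0.6]
finger_gap: 0.0129
grasp_force: 68.7
```

arm_command:
  series:
    - {"dx": 4.9,"dy": -21.6,"dz": 1.6,"wx": -0.52,"wy": 2.45,"wz": -1.13}
    - {"dx": 5.2,"dy": -21.6,"dz": 1.6,"wx": -0.52,"wy": 2.45,"wz": -1.13}
    - {"dx": 5.5,"dy": -21.4,"dz": 1.7,"wx": -0.52,"wy": 2.45,"wz": -1.12}
    - {"dx": 5.9,"dy": -21.4,"dz": 1.7,"wx": -0.52,"wy": 2.45,"wz": -1.13}
    - {"dx": 6.3,"dy": -21.2,"dz": 1.8,"wx": -0.52,"wy": 2.45,"wz": -1.12}
    - {"dx": 6.5,"dy": -21.1,"dz": 1.9,"wx": -0.52,"wy": 2.46,"wz": -1.13}
    - {"dx": 6.9,"dy": -21.0,"dz": 1.9,"wx": -0.52,"wy": 2.45,"wz": -1.13}
    - {"dx": 7.3,"dy": -20.9,"dz": 2.1,"wx": -0.52,"wy": 2.45,"wz": -1.12}
    - {"dx": 7.5,"dy": -20.8,"dz": 2.2,"wx": -0.51,"wy": 2.45,"wz": -1.13}
    - {"dx": 7.9,"dy": -20.6,"dz": 2.4,"wx": -0.52,"wy": 2.45,"wz": -1.12}
    - {"dx": 8.2,"dy": -20.5,"dz": 2.5,"wx": -0.52,"wy": 2.45,"wz": -1.13}
    - {"dx": 0.0,"dy": 0.0,"dz": 0.0,"wx": 0.0,"wy": 0.0,"wz": 0.0}

```text
t: 25.25
position: [0.5535, -0.0435, 0.1948]
eef_rot: [[0.994, -0.107, 0.003], [-0.107, -0.994, 0.001], [0.003, -0.002, -1.0]]
force: [0.3, 1.0, -0.9]
finger_gap: 0.0129
grasp_force: 68.8
```

```bash
python3 - <<'E'
from h import *
np.set_printoptions(precision=4,suppress=True)
f=grab('scene'); s=f['s']; R=np.array(s['eef_rot']); p=np.array(s['position']); ft=p+R@OFF
print(s['t'],p,R,'need tool shift mm',R.T@(np.array([.5532,-.0501,.0747])-p)*1000,'turn',np.degrees(Ro.from_matrix(R.T@Rt(-.117,0)).as_rotvec()))
print('foot px',proj(f,ft),arm.tip_of('scene','stirrer_foot')[:1])
w=grab('wrist'); print('wrist foot px',proj(w,ft), arm.tip_of('wrist','stirrer_foot')[:1])
E
```

```text
25.25 [ 0.5535 -0.0435  0.1948] [[ 0.9942 -0.1072  0.0029]
 [-0.1072 -0.9942  0.0014]
 [ 0.0028 -0.0017 -1.    ]] need tool shift mm [  0.0662   6.8053 120.0642] turn [-0.0995 -0.1586  0.5492]
foot px [205.1 311.1] [{'pixel': [205.8, 311.4], 'p': 0.95}]
wrist foot px [ -6.2 238.4] []
```

arm_command:
  series:
    - {"dx": 0,"dy": 0,"dz": 0,"wx": 0,"wy": 0,"wz": 0}

```text
t: 25.53
position: [0.5529, -0.0502, 0.1947]
eef_rot: [[0.993, -0.117, -0.0], [-0.117, -0.993, 0.0], [-0.0, 0.0, -1.0]]
force: [-0.2, -0.5, -0.7]
finger_gap: 0.0127
grasp_force: 68.8
```

```bash
cat > pl.py <<'E'
from h import *
np.set_printoptions(precision=2,suppress=True)
s=arm.read_state(); R=np.array(s['eef_rot']); p=np.array(s['position'])
print(round(s['t'],2),'shift',R.T@(np.array([.5532,-.0501,.0747])-p)*1000,'turn',np.degrees(Ro.from_matrix(R.T@Rt(-.117,0)).as_rotvec()))
E
python3 pl.py
```

```text
25.53 shift [  0.3   -0.18 119.98] turn [0.   0.03 0.01]
```

arm_command:
  series:
    - {"dx": 0,"dy": 0,"dz": 15,"wx": 0,"wy": 0,"wz": 0}
    - {"dx": 0,"dy": 0,"dz": 25,"wx": 0,"wy": 0,"wz": 0}
    - {"dx": 0,"dy": 0,"dz": 25,"wx": 0,"wy": 0,"wz": 0}
    - {"dx": 0,"dy": 0,"dz": 20,"wx": 0,"wy": 0,"wz": 0}
    - {"dx": 0,"dy": 0,"dz": 15,"wx": 0,"wy": 0,"wz": 0}
    - {"dx": 0,"dy": 0,"dz": 10,"wx": 0,"wy": 0,"wz": 0}
    - {"dx": 0,"dy": 0,"dz": 5,"wx": 0,"wy": 0,"wz": 0}
    - {"dx": 0,"dy": 0,"dz": 3,"wx": 0,"wy": 0,"wz": 0}
    - {"dx": 0,"dy": 0,"dz": 1.5,"wx": 0,"wy": 0,"wz": 0}
    - {"dx": 0,"dy": 0,"dz": 0,"wx": 0,"wy": 0,"wz": 0}
    - {"dx": 0,"dy": 0,"dz": 0,"wx": 0,"wy": 0,"wz": 0}

```text
t: 26.45
position: [0.5531, -0.0499, 0.0761]
eef_rot: [[0.993, -0.116, 0.0], [-0.116, -0.993, -0.0], [0.0, 0.0, -1.0]]
force: [-5.0, -0.7, 6.8]
finger_gap: 0.0129
grasp_force: 69.8
```

It's seated: 6.8 N upward at about the grasp height. I release it and retreat.

arm_command:
  series:
    - {"dx": 0,"dy": 0,"dz": 0,"wx": 0,"wy": 0,"wz": 0}
    - {"dx": 0,"dy": 0,"dz": 0,"wx": 0,"wy": 0,"wz": 0}
    - {"dx": 0,"dy": 0,"dz": 0,"wx": 0,"wy": 0,"wz": 0}
    - {"dx": 0,"dy": 0,"dz": 0,"wx": 0,"wy": 0,"wz": 0}
    - {"dx": 0,"dy": 0,"dz": 0,"wx": 0,"wy": 0,"wz": 0}
    - {"dx": 0,"dy": 0,"dz": 0,"wx": 0,"wy": 0,"wz": 0}
    - {"dx": 0,"dy": 0,"dz": 0,"wx": 0,"wy": 0,"wz": 0}
    - {"dx": 0,"dy": 0,"dz": 0,"wx": 0,"wy": 0,"wz": 0}
  gripper: -1

```text
t: 27.12
position: [0.5531, -0.0497, 0.0751]
eef_rot: [[0.993, -0.116, -0.0], [-0.116, -0.993, 0.0], [-0.0, -0.0, -1.0]]
force: [-0.1, -0.8, 0.4]
finger_gap: 0.0853
grasp_force: 0.0
```

arm_command:
  series:
    - {"dx": 0,"dy": 0,"dz": -10,"wx": 0,"wy": 0,"wz": 0}
    - {"dx": 0,"dy": 0,"dz": -30,"wx": 0,"wy": 0,"wz": 0}
    - {"dx": 0,"dy": 0,"dz": -35,"wx": 0,"wy": 0,"wz": 0}
    - {"dx": 0,"dy": 0,"dz": -35,"wx": 0,"wy": 0,"wz": 0}
    - {"dx": 0,"dy": 0,"dz": -35,"wx": 0,"wy": 0,"wz": 0}
    - {"dx": 0,"dy": 0,"dz": -20,"wx": 0,"wy": 0,"wz": 0}
    - {"dx": -20,"dy": 0,"dz": 0,"wx": 0,"wy": 0,"wz": 0}
    - {"dx": -25,"dy": 0,"dz": 0,"wx": 0,"wy": 0,"wz": 0}
    - {"dx": -15,"dy": 0,"dz": 0,"wx": 0,"wy": 0,"wz": 0}
    - {"dx": 0,"dy": 0,"dz": 0,"wx": 0,"wy": 0,"wz": 0}
    - {"dx": 0,"dy": 0,"dz": 0,"wx": 0,"wy": 0,"wz": 0}

```text
t: 28.03
position: [0.4934, -0.0428, 0.2411]
eef_rot: [[0.993, -0.115, 0.001], [-0.115, -0.993, -0.0], [0.001, 0.0, -1.0]]
force: [1.2, -0.0, 0.5]
finger_gap: 0.0853
grasp_force: 0.0
```

```bash
python3 - <<'E'
from h import *
w=grab('wrist'); print(w['s']['t'],'expect foot',proj(w,(.657,-.0625,.085)),'band',proj(w,(.473,-.0405,.085)))
save(w,'end')
E
```

```text
28.0333 expect foot [-21.8 255.1] band [204.4 254.6]
```

View pics/end.png

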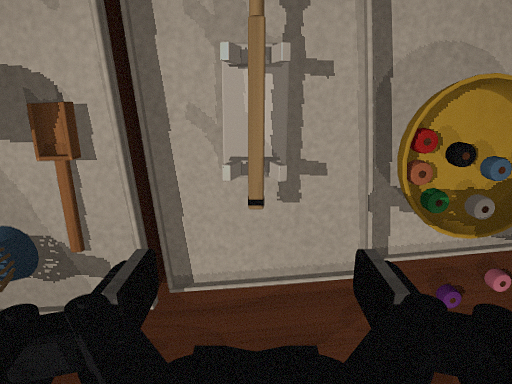

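The picture shows the stirrer lying in both notches, with its band at (203,256) against an expected (204,255). All six beads are in the bowl and the scoop is untouched. I hand in the job.

```bash
python3 -c "
from cell import arm
print(arm.close_job())"
```

```text
the job is handed in; nothing more can be done
None
```

Job handed in: I touched the bowl's floor at its middle, stirred about two anticlockwise turns in two passes (lifting out once to free a wedged bead), and laid the stirrer back in both notches; before I put it back, every bead measured at least 21 mm from its start and the bowl had shifted about 11 mm (hand-in gave no verdict).

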